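# Switch off the vacuum pump and vent the degassing pan

### The arm

A 7-joint arm with a two-finger parallel gripper is mounted at the origin on the work surface. World frame = base frame: x ahead of the robot, y to its left, z up, the work surface at z = 0. Lengths are in m, angles in rad, forces in N, time in s.
With the tool pointing down it reaches from about 0.4 to 0.85 m from the base axis. Payload 10.4 kg.
Tool frame: the origin (TCP) lies between the finger pads; the fingertips stand 22 mm ahead of it and the grasp point (between the pads) lies 3 mm ahead of it (r.nose_length is the distance from the TCP to the fingertips, in m); z points along the fingers, y is the line along which they close (so a half turn about z gives the same grasp; the last joint's range is limited). The gripper opens to 87 mm and grips with 3 to 60 N. Pads are 19 mm wide; open, the fingers measure 117 mm over their backs; the gripper's body (75 mm by 190 mm) begins 51 mm behind the grasp point.
Start: joints at [-1.282, 0.332, -0.065, 1.46, 0.022, 1.35, -0.088], TCP at [0.192, 0.595, 0.245] pointing down, gripper open.
Joint ranges: [-2.6, 2.6], [-0.5, 2.12], [-1.47, 1.34], [0.16, 2.42], [-1.27, 4.41], [0.06, 2.06], [-2.6, 2.6]. Speed limits (rad/s): [2.22, 2.22, 2.79, 2.79, 3.14, 3.14, 3.14].

### API

Orientations are given as a unit quaternion [x, y, z, w].
In Python, from bench import readout, cams, r gives the robot as it stands. The module is installed in compiled form; this text tells all that it offers.
- The arm moves only by the tool step_arm, never from a script. Its argument "deltas" is a list that holds one entry, the list of rows, each a list of 7 numbers: the turn, a rotation vector about the tool's x, y, z in rad, then the shift along the tool's x, y, z in m, then the opening in per cent of the stroke, from 0 (shut) to 100 (fully open). A call has 1 to 20 rows; each row is the pose to reach, as a shift and turn from the pose commanded when the call began, along the tool's axes at that moment; what a row does not reach only later rows make up. A row lasts 1/8 s, in which the tool goes at most 62.5 mm and 10.7 degrees, less where a joint would pass 70% of its speed; a pose out of reach is approached as far as the arm can. A call with a gripper value outside its range is refused whole. The fingers move at their own pace and stop on an object; "squeeze" is the grip in N (left out, the last holds). Time passes only in rows, so rows that repeat a pose let the fingers close. It gives the time, the measured TCP pose, the force, the opening and the grip force at its end, in the units of the state.
- readout.read_state(): the state, without advancing time (a new reading comes with each control period).
- cams.camera(name): name is "scene" or "side" or "wrist"; returns a dict with "img" (384x512x3 uint8, red, green, blue), "fx", "fy", "cx", "cy" (pixels), "k1" (the pictures are not rectified: a ray, as slopes to the right and down, at radius r is drawn at 1 + k1 r^2 times it, then the intrinsics apply), "origin" and "rotation" of the camera in the world; the wrist camera has in their place "T_tool_cam" (4x4, takes a point from camera to tool coordinates, whose origin is the TCP and whose axes are the flange's). Camera axes: x right, y up, looking along -z (the intrinsics and any distortion apply to the point x, -y, -z); pixel columns grow to the right and rows downward; lengths in m; the calibration is good to about 2 mm. A picture is of the moment at which its call begins: read the wrist's pose just before it. There is no depth.
- r.close_job(): hands the job in; it is judged then, once.
The state is a dict: "time": time; "joint_positions": joint angles; "joint_vel": joint speeds; "joint_torque": joint torques, N m; "ee_pos": TCP position; "eef_rot": TCP orientation; "ft_force": force on the tool from outside, world axes, zero at the start; "torque": the same for the moment, N m; "width": finger opening in m; "grip_force": force on a finger pad.
Only numpy, scipy, OpenCV 4.12 (cv2) and the standard library are available. Lean on these libraries where they do the work, as an engineer would, in place of code of your own. Each camera call takes 0.05 s, during which the arm holds its last target. There are 200 camera calls.

### The job

Switch the vacuum pump off: lift the hinged guard on the grey switch box upright, push the toggle under it right over to its other side, and shut the guard again fully. Then let air into the steel pan: raise its lid by the straight lip, edge first, about 2 cm, with the opposite edge staying on the pan, and lower it again without letting it drop, leaving the lid lying flat on the rim and centered on the pan to within a few millimetres. Leave everything else on the bench where it is.

Things in the scene. Friction and masses are not known exactly. Their poses are not given: they have to be found in the camera images.
- guard_lip (a point): Middle of the outer edge of the guard's lip. The guard is an aluminium box-shaped cover 88 mm long, 70 wide, 46 high on the switch box, hinged at its far end. The lip is a flat tongue 40 mm wide, 4 mm thick, sticking out 30 mm in line with the guard's top. Point: half-way through the thickness; shut, it is 118 mm in front of the hinge and 44 mm above it. About 1 N under the lip lifts it.
- guard_hinge (a point): Centre of the guard's hinge axis, fixed on the box's top face (50 mm above the bench), 45 mm beyond the box's centre. x points level from the lip end to the hinge end, y is the hinge axis, z up. With the guard upright its outer top face stands 46 mm beyond this axis, and its lip reaches 118 mm above it.
- guard (a joint): Guard angle, rad: 0 shut, 1.57 upright, 1.7 at its stop. A stiff hinge: the guard stays at any angle it is left at, so it must be pushed right down to be shut. It may start slightly ajar.
- toggle_tip (a point): Ball (11 mm diameter) at the tip of the toggle under the guard: a steel bat 8 mm thick pivoted on top of the box, 58 mm in front of guard_hinge (towards the lip end), the ball's centre 29 mm from the pivot. It swings sideways, along guard_hinge's y.
- toggle (a joint): Toggle angle, rad: near 0 is on (leaning 0.45 rad towards guard_hinge's -y), 0.9 is off (leaning 0.45 rad to +y, at its stop). It stays where it is left; about 1 N at the tip moves it.
- pan_rim (a point): Centre of the rim of the fixed round steel vacuum pan, 60 mm above the bench; z is up. Outside radius 72 mm, inside radius 66 mm, wall 50 mm high on a black round foot of 88 mm radius, 10 mm high.
- lid_center (a point): Centre of the loose aluminium lid, half-way through its 6 mm thickness (3 mm above the rim when seated): a disc of 82 mm radius with a round plug below it, 58 mm radius, 8 mm deep, that sits in the pan with 8 mm of play all round. Flat on top but for a sight glass 2 mm high. Mass 0.2 to 0.4 kg. x points from the lip to the opposite edge, z up.
- lid_lip (a point): Middle of the outer edge of the lid's straight lifting lip, a flat plate 100 mm wide and 6 mm thick, in one plane with the lid, reaching 112 mm from the lid's centre; half-way through its thickness. Below it there is free space, 50 mm to the pan's foot and 57 mm to the bench.
- lid_heel (a point): The lid's edge opposite the lip, 82 mm from the centre, half-way through the thickness; about here the lid rests on the pan while the lip is raised. Prying at the lip tends to slide the lid this way by up to its 8 mm of play; a light push on the edge slides it back.
- jar: Glass screw-top jar, 50 mm diameter, 75 mm high; origin at the centre of its underside. Bystander beside the pan, leave it where it is.
- bottle: White glue bottle, 56 mm diameter, 150 mm high; origin at the centre of its underside. Bystander on the other side of the pan, leave it.
- driver: Screwdriver lying on the bench in front of the switch box, 200 mm long, handle about 30 mm thick; its own x axis runs along it. Bystander, leave it.
- tape: Cardboard-coloured ring of tape lying flat behind the switch box, 90 mm outside diameter, 24 mm high; origin at the centre of its underside. Bystander, leave it.
- offcut: Wood offcut 110 x 45 x 30 mm lying in front of the pan; origin at the centre of its underside, long side along its x. Bystander, leave it.
- can: Tall can, 64 mm diameter, 170 mm high, standing towards the back of the bench; origin at the centre of its underside. Bystander, leave it.
- sander: Cork sanding block 100 x 60 x 28 mm lying between pan and switch box, nearer the robot; origin at the centre of its underside. Bystander, leave it.
- lid: The loose lid itself; origin on its axis at the underside of the disc (level with the rim when seated), x from the lip to the opposite edge.
- switch: Fixed grey switch box, 140 x 100 mm, 50 mm high; origin at the centre of its underside. Its x axis points level from the guard's lip end to its hinge end, y lies along the hinge, z up. It carries the guard and, beneath that, the toggle.
Mind the look-alikes: they are no part of the job. What is shaped like the part that bears pan_rim but blue or green is not meant.

How it is judged:
On the way, in this order (a step that is already met when the one before it is completed fails the run):
1. the guard is lifted to at least 1.2 rad (value of joint guard above 1.2 rad), for 0.1 s.
2. the toggle is pushed right over (past 0.7 rad) while the guard is up (value of joint toggle above 0.7 rad and value of joint guard above 0.9 rad), for 0.1 s.
3. the guard is shut again (below 0.08 rad) over the toggle (value of joint guard below 0.08 rad and value of joint toggle above 0.7 rad), for 0.2 s.
4. the lid's lip is raised by more than 12 mm while the opposite edge rests on the pan (less than 5 mm up) (z of lid_lip in the frame of pan_rim above 0.015 m and z of lid_heel in the frame of pan_rim below 0.008 m), for 0.2 s.
At the end, for the whole second after the job is handed in: The lid lies flat on the pan's rim (tilt under 0.03 rad, less than 3 mm above its seat), at rest, its centre within 5 mm of the pan's; the toggle is off (past 0.7 rad) and the guard shut (below 0.08 rad) (all of step 3 and horizontal distance between lid_center and pan_rim below 0.005 m and z of lid_center in the frame of pan_rim below 0.006 m and angle between lid_center's own z axis and vertical below 0.03 rad and linear speed of lid below 0.01 m/s); the robot touches nothing.
It fails at once if the lid's lip is raised before the pump is off (z of lid_lip in the frame of pan_rim above 0.013 m and value of joint toggle below 0.7 rad).
It fails at once if the lip is raised by more than 50 mm (z of lid_lip in the frame of pan_rim above 0.053 m).
It fails at once if the whole lid is lifted: the edge opposite the lip rises more than 12 mm (z of lid_heel in the frame of pan_rim above 0.015 m).
It fails at once if the lid drops or is flung (faster than 0.25 m/s) (linear speed of lid above 0.25 m/s).
It fails at once if a bystander is moved by more than 30 mm (distance of any of jar, bottle, driver, tape, offcut, can, sander from where it was at the start of the episode above 0.03 m).
It also fails if it takes over 72 s, if anything falls off the work surface, if the arm or the gripper's body presses on something with over 40 N, if the wrist force passes 120 N, or if a joint passes its speed limit or range.

## Working session

There is one attempt and no reset: what is moved stays moved. The work goes in short steps, Python scripts to look and compute and a tool call to move; the robot and the scene stay as the last step left them, time stands still between calls to the robot, and variables do not carry over. Pictures are saved under pics/ and viewed, at most 12 in all, crops included, and the job is handed in when it is done.

Besides the shell and the picture viewer there is one more tool, called after "Call:" by a JSON object that holds its "name" and its "arguments", one argument or row to a line. step_arm: Moves the arm, as the interface text tells. Its arguments: {"type":"object","properties":{"deltas":{"type":"array"},"squeeze":{"type":"number"}},"required":["deltas"]}

```bash
mkdir -p pics; cat > h.py <<'E'
import numpy as np, cv2
from scipy.spatial.transform import Rotation as R
from bench import readout, cams, r
def snap(n, f):
    s=readout.read_state(); c=cams.camera(n); cv2.imwrite('pics/'+f, c['img'][:,:,::-1])
    if n=='wrist':
        T=np.eye(4);T[:3,:3]=R.from_quat(s['eef_rot']).as_matrix();T[:3,3]=s['ee_pos'];T=T@np.array(c['T_tool_cam'])
        c['origin']=T[:3,3];c['rotation']=T[:3,:3]
    np.save('pics/'+f[:-4]+'.npy',c,allow_pickle=True); return c
def load(f): return np.load('pics/'+f+'.npy',allow_pickle=True).item()
def ray(c,u,v):
    x,y=(u-c['cx'])/c['fx'],(v-c['cy'])/c['fy']; a,b=x,y
    for _ in range(20):
        k=1+c['k1']*(a*a+b*b); a,b=x/k,y/k
    return np.array(c['origin']), np.array(c['rotation'])@np.array([a,-b,-1])
def atz(c,u,v,z):
    o,d=ray(c,u,v); return o+d*(z-o[2])/d[2]
def proj(c,p):
    q=np.array(c['rotation']).T@(np.array(p)-np.array(c['origin'])); a,b=q[0]/-q[2],-q[1]/-q[2]; k=1+c['k1']*(a*a+b*b)
    return np.array([c['cx']+c['fx']*a*k, c['cy']+c['fy']*b*k])
E
python3 - <<'E'
from h import *
for n in('scene','side'):
    c=snap(n,n+'0.png'); print(n,c['fx'],c['k1'],np.round(c['origin'],3),np.round(c['rotation'],2).tolist())
a=[cv2.imread(f'pics/{n}0.png') for n in('scene','side')]
s=readout.read_state();print(s)
E
```

```text
scene 390.79977463582827 -0.11400834762749845 [ 0.955 -0.26   0.914] [0.23, 0.15, 0.5, 0.82]
side 349.4537035794923 -0.06261726725699214 [ 0.103 -0.588  0.736] [0.38, -0.14, -0.3, 0.87]
{'time': 0.1, 'joint_positions': array([-1.2815967 ,  0.33276736, -0.06471501,  1.46085916,  0.02162355,
        1.34989651, -0.08849584]), 'joint_vel': array([-0.00146779, -0.00151426,  0.00040504, -0.0032419 , -0.00151921,
        0.00071629, -0.00187427]), 'joint_torque': array([ 9.06011155e-04, -6.24545360e+01,  2.42499949e-02, -3.90716815e+01,
       -6.14117878e-02,  3.65326053e-02,  7.01124850e-05]), 'ee_pos': array([0.19163575, 0.59456124, 0.24385846]), 'eef_rot': array([ 1.55247904e-01,  9.87875350e-01, -6.14210871e-04, -5.87086547e-05]), 'ft_force': array([ 0.35882555, -0.93001911,  0.05428934]), 'torque': array([-0.0183876 , -0.01930687,  0.03342158]), 'grip_force': 0.0, 'width': 0.08700095883999741}
```

```bash
python3 - <<'E'
s=open('h.py').read()
s=s.replace("    np.save(","    if np.size(c['rotation'])==4: c['rotation']=R.from_quat(c['rotation']).as_matrix()\n    np.save(")
open('h.py','w').write(s)
E
python3 - <<'E'
from h import *
for n in('scene','side'):
    c=load(n+'0'); c['rotation']=R.from_quat(c['rotation']).as_matrix(); np.save(f'pics/{n}0.npy',c,allow_pickle=True); print(np.round(c['rotation'],2))
E
```

```text
[[ 0.45 -0.76  0.47]
 [ 0.89  0.39 -0.23]
 [-0.01  0.52  0.85]]
[[ 0.79  0.41 -0.46]
 [-0.62  0.54 -0.57]
 [ 0.01  0.73  0.68]]
```

View pics/scene0.png

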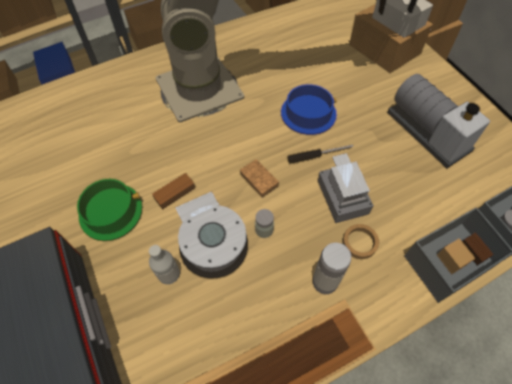

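View pics/side0.png

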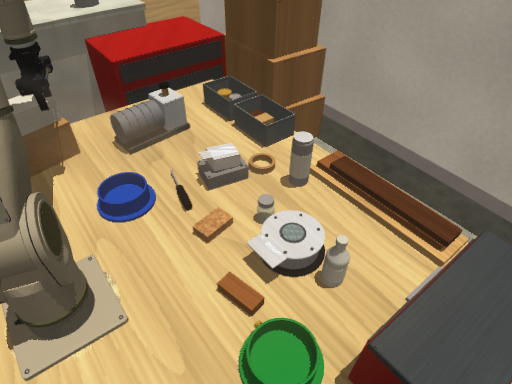

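```bash
python3 - <<'E'
from h import *
S=cv2.imread('pics/scene0.png');D=cv2.imread('pics/side0.png')
def cr(I,u,v): return cv2.resize(I[v:v+75,u:u+100],None,fx=4,fy=4,interpolation=cv2.INTER_CUBIC)
cv2.imwrite('pics/comp.png',np.vstack([np.hstack([cr(S,165,190),cr(S,300,148)]),np.hstack([cr(D,240,203),cr(D,172,130)])]))
E
```

```text
(no output)
```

View pics/comp.png

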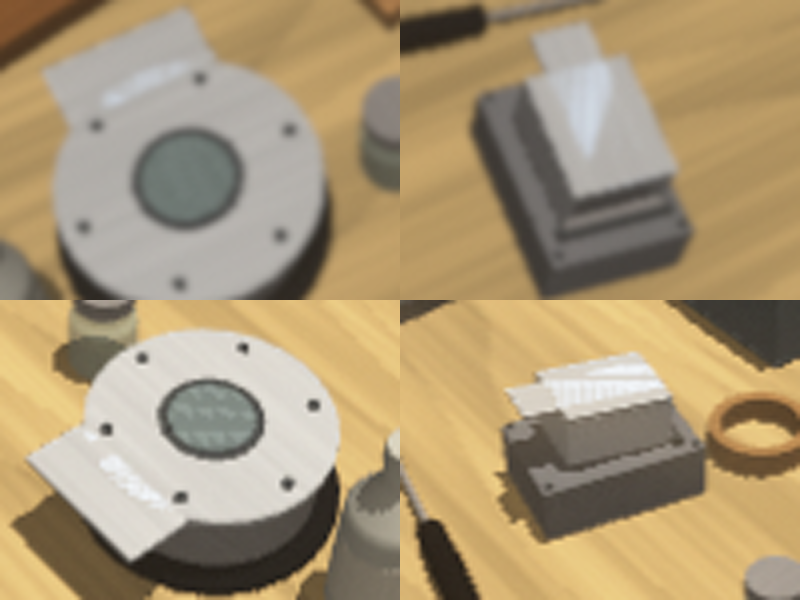

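```bash
python3 - <<'E'
from h import *
S,D=load('scene0'),load('side0')
f=lambda o,p:(o[0]+p[0]/4-.4,o[1]+p[1]/4-.4)
def P(n,c,o,p,z): print(n,np.round(atz(c,*f(o,p),z),4))
a,b,e,g=(165,190),(300,148),(240,203),(172,130)
for n,p in dict(L1=(43,70),L2=(187,8)).items(): P('S '+n,S,a,p,.066)
P('S glass',S,a,(188,178),.068)
for n,p in dict(L1=(28,157),L2=(130,258)).items(): P('D '+n,D,e,p,.066)
P('D glass',D,e,(211,120),.068)
for n,p in dict(l1=(132,38),l2=(188,22),t1=(127,80),t2=(227,56),t3=(178,197),t4=(276,170)).items(): P('S '+n,S,b,p,.096)
for n,p in dict(b1=(75,100),b2=(152,268),b3=(290,234)).items(): P('S '+n,S,b,p,.05)
for n,p in dict(l1=(107,90),l2=(122,117)).items(): P('D '+n,D,g,p,.096)
for n,p in dict(b1=(105,132),b2=(145,192),b3=(305,147)).items(): P('D '+n,D,g,p,.05)
def tri(p,q):
    (o1,d1),(o2,d2)=ray(S,*p),ray(D,*q)
    t=np.linalg.lstsq(np.c_[d1,-d2],o2-o1,rcond=None)[0]
    x,y=o1+d1*t[0],o2+d2*t[1]; return np.round((x+y)/2,4),np.round(np.linalg.norm(x-y),4)
# scene left/right vs side
print(tri(f(b,(132,38)),f(g,(122,117))),tri(f(b,(188,22)),f(g,(107,90))))
print(tri(f(b,(132,38)),f(g,(107,90))),tri(f(b,(188,22)),f(g,(122,117))))
print(tri(f(a,(188,178)),f(e,(211,120))))
E
```

```text
S L1 [ 0.432 -0.233  0.066]
S L2 [ 0.4318 -0.1341  0.066 ]
S glass [ 0.543  -0.1817  0.068 ]
D L1 [ 0.4324 -0.1353  0.066 ]
D L2 [ 0.4337 -0.2324  0.066 ]
D glass [ 0.5416 -0.1834  0.068 ]
S l1 [0.4984 0.1844 0.096 ]
S l2 [0.5042 0.2246 0.096 ]
S t1 [0.5251 0.1633 0.096 ]
S t2 [0.5389 0.2318 0.096 ]
S t3 [0.6132 0.1438 0.096 ]
S t4 [0.6251 0.2092 0.096 ]
S b1 [0.4988 0.147  0.05  ]
S b2 [0.63  0.123 0.05 ]
S b3 [0.6504 0.2155 0.05  ]
D l1 [0.5157 0.2271 0.096 ]
D l2 [0.5065 0.1896 0.096 ]
D b1 [0.514  0.2365 0.05  ]
D b2 [0.4991 0.1522 0.05  ]
D b3 [0.6304 0.1224 0.05  ]
(array([0.5021, 0.1808, 0.103 ]), np.float64(0.0004)) (array([0.5101, 0.2179, 0.1048]), np.float64(0.0028))
(array([0.5021, 0.1838, 0.1175]), np.float64(0.0219)) (array([0.5102, 0.2144, 0.0906]), np.float64(0.0252))
(array([ 0.5425, -0.182 ,  0.0665]), np.float64(0.0009))
```

```bash
cat >> h.py <<'E'
SW=dict(h=np.array([.618,.172]),psi=-.205)
def ori(psi,th):
    z=np.array([np.sin(th)*np.cos(psi),np.sin(th)*np.sin(psi),-np.cos(th)]);y=np.array([-np.sin(psi),np.cos(psi),0])
    return R.from_matrix(np.c_[np.cross(y,z),y,z])
def row(p,o,prev=None):
    "delta row for TCP target p, orientation o, from measured pose (or prev=(p,o))"
    if prev is None:
        s=readout.read_state(); prev=(np.array(s['ee_pos']),R.from_quat(s['eef_rot']))
    rv=(prev[1].inv()*o).as_rotvec(); t=prev[1].inv().apply(np.array(p)-prev[0])
    return np.round(np.r_[rv,t],4).tolist()
def box(x,y,z):  # hinge frame x',y' + absolute z -> world
    c,s=np.cos(SW['psi']),np.sin(SW['psi']); return np.array([SW['h'][0]+c*x-s*y,SW['h'][1]+s*x+c*y,z])
def tipto(x,y,z,th): # TCP for fingertip-centre at hinge-frame x,y, abs z
    return box(x-.022*np.sin(th),y,z+.022*np.cos(th)), ori(SW['psi'],th)
def gpose():
    s=readout.read_state(); d=np.array(s['ee_pos'])+R.from_quat(s['eef_rot']).apply([0,0,.022]); c,si=np.cos(SW['psi']),np.sin(SW['psi'])
    e=d[:2]-SW['h']; return np.round([c*e[0]+si*e[1],-si*e[0]+c*e[1],d[2]],4)
E
python3 - <<'E'
from h import *
th=np.radians(50); n=np.array([np.cos(th),np.sin(th)]);d=np.array([np.sin(th),-np.cos(th)])
t=np.array([-.118,.092])-.017*n+.012*d; print(t)
print(row(*tipto(t[0]-.08,0,t[1]+.06,th))); print(row(*tipto(t[0],0,t[1],th)))
S=load('scene0'); print('can',atz(S,326,288,0),'drv',atz(S,290,160,.015),atz(S,350,148,.005),'offcut',atz(S,174,187,.03),'jar',atz(S,264,230,.03))
E
```

```text
[-0.11973486  0.07126379]
[-0.0477, -0.8718, -0.0994, -0.3201, -0.2944, 0.0988]
[-0.0477, -0.8718, -0.0994, -0.3996, -0.2858, 0.1588]
can [0.76761775 0.01129751 0.        ] drv [0.40624728 0.11459003 0.015     ] [0.44303129 0.29810976 0.005     ] offcut [ 0.34966304 -0.21294356  0.03      ] jar [ 0.57432865 -0.05644112  0.03      ]
```

Call:
{"name": "step_arm", "arguments": {
  "deltas": [
    [[-0.048,-0.872,-0.099,-0.32,-0.294,0.099,0],[-0.048,-0.872,-0.099,-0.32,-0.294,0.099,0],[-0.048,-0.872,-0.099,-0.32,-0.294,0.099,0],[-0.048,-0.872,-0.099,-0.32,-0.294,0.099,0],[-0.048,-0.872,-0.099,-0.32,-0.294,0.099,0],[-0.048,-0.872,-0.099,-0.32,-0.294,0.099,0],[-0.048,-0.872,-0.099,-0.32,-0.294,0.099,0],[-0.048,-0.872,-0.099,-0.32,-0.294,0.099,0],[-0.048,-0.872,-0.099,-0.32,-0.294,0.099,0],[-0.048,-0.872,-0.099,-0.32,-0.294,0.099,0],[-0.048,-0.872,-0.099,-0.32,-0.294,0.099,0],[-0.048,-0.872,-0.099,-0.32,-0.294,0.099,0],[-0.048,-0.872,-0.099,-0.32,-0.294,0.099,0],[-0.048,-0.872,-0.099,-0.32,-0.294,0.099,0]]
  ],
  "squeeze": 20
}}

```text
time: 1.85
ee_pos: [0.4055, 0.218, 0.1455]
eef_rot: [0.092, 0.902, -0.042, 0.421]
ft_force: [0.0, 0.4, -0.4]
width: 0.0002
grip_force: 0.0
```

```bash
python3 - <<'E'
from h import *
print(gpose(),readout.read_state()['joint_positions'].round(2),readout.read_state()['width'])
c=snap('wrist','w1.png'); 
e=proj(c,box(-.118,0,.104)); print('pred lip',e)
th=np.radians(50); n=np.array([np.cos(th),np.sin(th)]);d=np.array([np.sin(th),-np.cos(th)])
t=np.array([-.118,.092])-.017*n+.012*d
print(row(*tipto(t[0],0,t[1],th)))
E
```

```text
[-0.2005  0.0019  0.1314] [-0.59 -0.06 -0.58  2.42  1.12  0.95 -0.58] 0.0002295831862767673
pred lip [256.13232858 235.4136617 ]
[0.0025, 0.0001, -0.0, -0.0058, -0.0019, 0.1004]
```

View pics/w1.png

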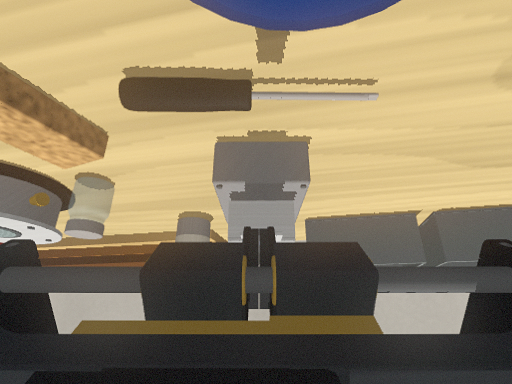

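Call:
{"name": "step_arm", "arguments": {
  "deltas": [
    [[0.0025,0,0,-0.006,-0.002,0.035,0],[0.0025,0,0,-0.006,-0.002,0.07,0],[0.0025,0,0,-0.006,-0.002,0.1,0],[0.0025,0,0,-0.006,-0.002,0.1,0],[0.0025,0,0,-0.006,-0.002,0.1,0]]
  ]
}}

```text
time: 2.52
ee_pos: [0.484, 0.1993, 0.0861]
eef_rot: [0.093, 0.901, -0.044, 0.42]
ft_force: [0.5, 0.5, -0.3]
width: 0.0005
grip_force: 0.0
```

```bash
python3 - <<'E'
from h import *
print(gpose(),readout.read_state()['joint_positions'].round(2),readout.read_state()['ft_force'])
# lift plan: guard angle phi, finger tilt th, contact edge
s=readout.read_state();prev=(np.array(s['ee_pos']),R.from_quat(s['eef_rot']))
# lower outer corner of lip rel hinge
e0=np.array([-.118,.042])
for ph,deg in [(0,50),(.15,50),(.3,50),(.45,48),(.6,44),(.75,40),(.9,34),(1.05,28),(1.2,20),(1.3,14),(1.4,8),(1.47,4)]:
    th=np.radians(deg)
    n=np.array([np.cos(th),np.sin(th)]);d=np.array([np.sin(th),-np.cos(th)])
    # clockwise: lip goes up and back (+x)
    e=np.array([e0[0]*np.cos(ph)+e0[1]*np.sin(ph), -e0[0]*np.sin(ph)+e0[1]*np.cos(ph)])+[0,.05]
    t=e-.0095*n+.014*d
    print(ph,row(*tipto(t[0],0,t[1],th),prev),t.round(3))
E
```

```text
[-0.1199 -0.0006  0.0719] [-0.5   0.17 -0.46  2.37  1.46  0.85 -0.75] [ 0.49892789  0.5317711  -0.29938542]
0 [-0.0009, 0.0001, -0.0008, -0.0071, 0.0006, 0.0026] [-0.113  0.076]
0.15 [-0.0009, 0.0001, -0.0008, -0.0251, 0.0006, -0.0026] [-0.106  0.093]
0.3 [-0.0009, 0.0001, -0.0008, -0.0437, 0.0006, -0.0051] [-0.096  0.109]
0.45 [-0.0009, 0.035, -0.0008, -0.0628, 0.0006, -0.005] [-0.084  0.123]
0.6 [-0.0009, 0.1048, -0.0008, -0.0819, 0.0007, -0.0025] [-0.071  0.135]
0.75 [-0.0008, 0.1746, -0.0008, -0.1004, 0.0007, 0.0028] [-0.056  0.144]
0.9 [-0.0008, 0.2794, -0.0009, -0.1182, 0.0007, 0.0105] [-0.04   0.152]
1.05 [-0.0008, 0.3841, -0.0009, -0.1346, 0.0007, 0.0207] [-0.024  0.156]
1.2 [-0.0007, 0.5237, -0.001, -0.1496, 0.0007, 0.0331] [-0.008  0.159]
1.3 [-0.0006, 0.6284, -0.001, -0.1587, 0.0008, 0.0425] [0.003 0.159]
1.4 [-0.0006, 0.7331, -0.0011, -0.1668, 0.0008, 0.0527] [0.014 0.158]
1.47 [-0.0006, 0.803, -0.0011, -0.1718, 0.0008, 0.0603] [0.021 0.157]
```

Call:
{"name": "step_arm", "arguments": {
  "deltas": [
    [[0,0,0,-0.007,0,0.002,0],[0,0,0,-0.016,0,0,0],[0,0,0,-0.025,0,-0.0026,0],[0,0,0,-0.034,0,-0.004,0],[0,0,0,-0.044,0,-0.005,0],[0,0.017,0,-0.053,0,-0.005,0],[0,0.035,0,-0.063,0,-0.005,0],[0,0.07,0,-0.072,0,-0.004,0],[0,0.105,0,-0.082,0,-0.0025,0],[0,0.14,0,-0.091,0,0,0],[0,0.175,0,-0.1,0,0.003,0],[0,0.175,0,-0.1,0,0.003,0]]
  ]
}}

```text
time: 4.03
ee_pos: [0.5507, 0.1844, 0.1617]
eef_rot: [0.098, 0.934, -0.035, 0.341]
ft_force: [0.3, -0.6, -0.1]
width: 0.0006
grip_force: 0.0
```

```bash
python3 - <<'E'
from h import *
print(gpose(),readout.read_state()['ft_force'])
c=snap('side','s2.png');b=snap('scene','s2b.png')
cr=lambda I,u,v:cv2.resize(I[v:v+150,u:u+200,::-1],None,fx=2,fy=2,interpolation=cv2.INTER_CUBIC)
cv2.imwrite('pics/c2.png',np.hstack([cr(c['img'],120,60),cr(b['img'],250,80)]))
s=readout.read_state();prev=(np.array(s['ee_pos']),R.from_quat(s['eef_rot']))
e0=np.array([-.118,.042])
for ph,deg in [(.75,40),(.9,34),(1.05,28),(1.2,20),(1.3,14),(1.4,8),(1.5,4)]:
    th=np.radians(deg)
    n=np.array([np.cos(th),np.sin(th)]);d=np.array([np.sin(th),-np.cos(th)])
    e=np.array([e0[0]*np.cos(ph)+e0[1]*np.sin(ph), -e0[0]*np.sin(ph)+e0[1]*np.cos(ph)])+[0,.05]
    t=e-.0095*n+.014*d
    print(ph,row(*tipto(t[0],0,t[1],th),prev))
E
```

```text
[-0.0542 -0.0016  0.1449] [ 0.32077985 -0.55786515 -0.10692148]
0.75 [-0.0017, 0.0006, -0.002, -0.0, 0.0015, -0.0008]
0.9 [-0.0016, 0.1053, -0.002, -0.0189, 0.0016, 0.0037]
1.05 [-0.0015, 0.21, -0.0021, -0.0368, 0.0016, 0.0109]
1.2 [-0.0014, 0.3496, -0.0022, -0.0538, 0.0017, 0.0205]
1.3 [-0.0013, 0.4543, -0.0023, -0.0643, 0.0017, 0.0281]
1.4 [-0.0011, 0.5591, -0.0024, -0.0741, 0.0017, 0.0368]
1.5 [-0.0011, 0.6289, -0.0024, -0.0825, 0.0018, 0.0466]
```

View pics/c2.png

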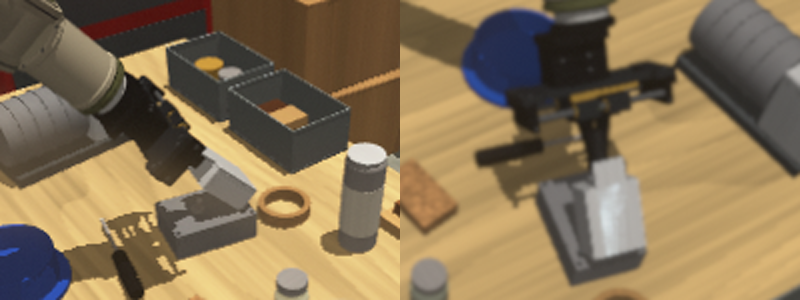

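Call:
{"name": "step_arm", "arguments": {
  "deltas": [
    [[0,0.05,0,-0.009,0.001,0.002,0],[0,0.105,0,-0.019,0.001,0.004,0],[0,0.16,0,-0.028,0.001,0.007,0],[0,0.21,0,-0.037,0.001,0.011,0],[0,0.28,0,-0.045,0.001,0.016,0],[0,0.35,0,-0.054,0.002,0.021,0],[0,0.454,0,-0.064,0.002,0.028,0],[0,0.559,0,-0.074,0.002,0.037,0],[0,0.629,0,-0.0825,0.002,0.0466,0],[0,0.629,0,-0.0875,0.002,0.0506,0],[0,0.629,0,-0.0875,0.002,0.0506,0],[0,0.629,0,-0.0875,0.002,0.0506,0]]
  ]
}}

```text
time: 5.62
ee_pos: [0.6466, 0.1672, 0.1782]
eef_rot: [0.103, 0.994, -0.004, 0.035]
ft_force: [0.6, 0.7, -0.3]
width: 0.0005
grip_force: 0.0
```

```bash
python3 - <<'E'
from h import *
print(gpose(),readout.read_state()['ft_force'])
s=readout.read_state();prev=(np.array(s['ee_pos']),R.from_quat(s['eef_rot']))
for t in [(-.058,0,.165),(-.058,-.06,.165),(-.058,-.06,.062),(-.058,.005,.062)]: print(t,row(*tipto(*t,0),prev))
E
```

```text
[0.0305 0.0011 0.1563] [ 0.63093892  0.72327845 -0.29538188]
(-0.058, 0, 0.165) [-0.0002, 0.0698, -0.0008, 0.0861, -0.0012, -0.0148]
(-0.058, -0.06, 0.165) [-0.0002, 0.0698, -0.0008, 0.0861, -0.0612, -0.0148]
(-0.058, -0.06, 0.062) [-0.0002, 0.0698, -0.0008, 0.0933, -0.0612, 0.0879]
(-0.058, 0.005, 0.062) [-0.0002, 0.0698, -0.0008, 0.0933, 0.0038, 0.0879]
```

Call:
{"name": "step_arm", "arguments": {
  "deltas": [
    [[0,0.07,0,0.045,-0.001,-0.015,0],[0,0.07,0,0.086,-0.03,-0.015,0],[0,0.07,0,0.086,-0.061,-0.015,0],[0,0.07,0,0.09,-0.061,0.03,0],[0,0.07,0,0.093,-0.061,0.07,0],[0,0.07,0,0.093,-0.061,0.088,0],[0,0.07,0,0.093,-0.061,0.088,0],[0,0.07,0,0.093,-0.05,0.088,0],[0,0.07,0,0.093,-0.04,0.088,0],[0,0.07,0,0.093,-0.03,0.088,0],[0,0.07,0,0.093,-0.022,0.088,0],[0,0.07,0,0.093,-0.016,0.088,0],[0,0.07,0,0.093,-0.01,0.088,0],[0,0.07,0,0.093,-0.01,0.088,0]]
  ]
}}

```text
time: 7.38
ee_pos: [0.5606, 0.1751, 0.0838]
eef_rot: [0.103, 0.995, 0.0, -0.001]
ft_force: [0.2, 0.3, -0.3]
width: 0.0006
grip_force: 0.0
```

```bash
python3 - <<'E'
from h import *
print(gpose(),readout.read_state()['ft_force'])
c=snap('side','s3.png');b=snap('scene','s3b.png')
cr=lambda I,u,v:cv2.resize(I[v:v+75,u:u+100,::-1],None,fx=4,fy=4,interpolation=cv2.INTER_CUBIC)
cv2.imwrite('pics/c3.png',np.hstack([cr(c['img'],175,130),cr(b['img'],300,145)]))
E
```

```text
[-0.0569 -0.0087  0.0618] [ 0.23873175  0.3485635  -0.27038352]
```

View pics/c3.png

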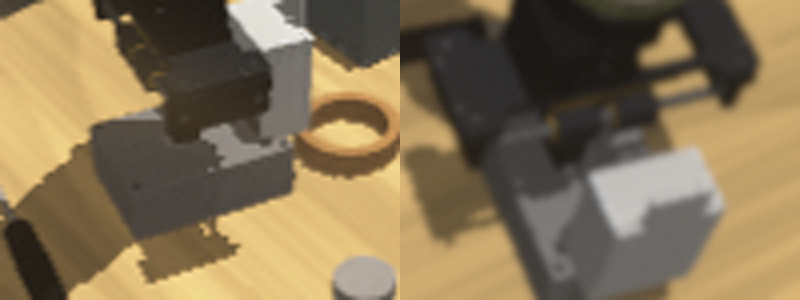

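Call:
{"name": "step_arm", "arguments": {
  "deltas": [
    [[0,0,0,0,0.002,0,0],[0,0,0,0,0.004,0,0],[0,0,0,0,0.004,0,0]]
  ]
}}

```text
time: 7.85
ee_pos: [0.5614, 0.1784, 0.0839]
eef_rot: [0.103, 0.995, 0.0, -0.001]
ft_force: [0.0, -1.6, 0.7]
width: 0.0008
grip_force: 0.5
```

Call:
{"name": "step_arm", "arguments": {
  "deltas": [
    [[0,0,0,0,0.002,0,0],[0,0,0,0,0.003,0,0],[0,0,0,0,0.003,0,0]]
  ]
}}

```text
time: 8.22
ee_pos: [0.562, 0.1815, 0.0838]
eef_rot: [0.103, 0.995, 0.0, -0.001]
ft_force: [-0.9, -0.6, 0.8]
width: 0.0003
grip_force: 0.6
```

Call:
{"name": "step_arm", "arguments": {
  "deltas": [
    [[0,0,0,0,-0.005,-0.002,0],[0,0,0,0,-0.005,-0.06,0],[0,0,0,0,-0.005,-0.12,0],[0,0,0,0,-0.005,-0.125,0],[0,0,0,0,-0.005,-0.125,0]]
  ]
}}

```text
time: 8.85
ee_pos: [0.5611, 0.1763, 0.2088]
eef_rot: [0.103, 0.995, 0.0, -0.0]
ft_force: [-0.2, -0.3, -1.4]
width: 0.0006
grip_force: 0.0
```

```bash
python3 - <<'E'
from h import *
print(gpose())
c=snap('side','s4.png');b=snap('wrist','w4.png')
for y in(-.0126,.0126): print(y,proj(c,box(-.058,y,.076))-[175,120],proj(b,box(-.058,y,.076)))
cr=lambda I,u,v:cv2.resize(I[v:v+75,u:u+75,::-1],None,fx=5,fy=5,interpolation=cv2.INTER_CUBIC)
w=cv2.resize(b['img'][:,:,::-1],(500,375))
cv2.imwrite('pics/c4.png',np.hstack([cr(c['img'],175,120)[:375,:300],w]))
E
```

```text
[-0.0566 -0.0074  0.1868]
-0.0126 [45.04194714 40.68188792] [253.30415757 191.45352846]
0.0126 [42.08170289 36.3804548 ] [278.96778148 191.3854126 ]
```

View pics/c4.png

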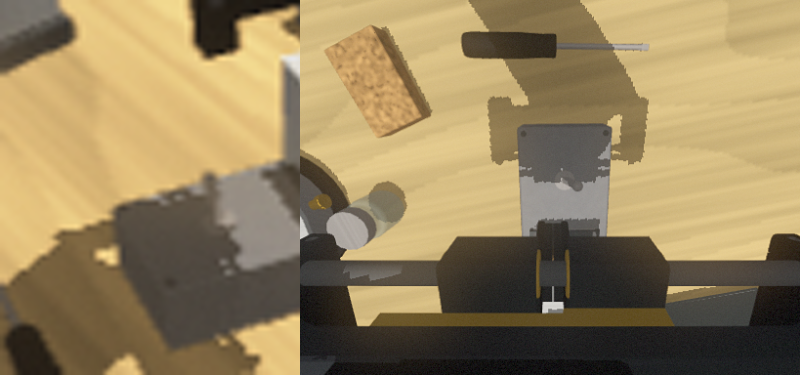

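```bash
python3 - <<'E'
from h import *
b=load('w4'); g=cv2.cvtColor(b['img'],cv2.COLOR_RGB2GRAY)
print('cols 254..'); print('\n'.join(str(170+i)+' '+' '.join(f'{v:3d}' for v in rr) for i,rr in enumerate(g[170:202,254:298:2])))
for y in(-.0126,.0126): print(proj(b,box(-.058,y,.076)),proj(b,box(-.058,0,.05)))
print(proj(b,box(-.115,0.05,.05)),proj(b,box(-.115,-0.05,.05)))
E
```

```text
cols 254..
170  95  90  92  92  89  90  91  87  91  87  88  87  92  95  95  93  92  88  92  93  93  94
171  89  91  92  92  92  89  88  88  89  90  92  88  91  94  93  89  92  94  92  92  94  95
172  93  92  93  90  86  89  91 144  90  90  92  90  86  93  90  88  91  90  92  94  95  93
173  86  93  91  92  90  89  89 162  86  87  89  91  92  92  93  93  94  94  91  92  96  92
174  93  94  92  89  92  88  88 145  93  96  88  90  86  92  90  87  95  89  92  92  91  95
175  93  89  93  94  90  90  91 113  98  99  97  91  90  92  92  94  92  93  89  90  93  90
176  91  91  90  92  89  94 101 102 102  98 102 102  87  92  92  88  92  93  94  94  91  94
177  91  96  91  92  90 105 106 100 105 103 101 103  96  90  89  95  91  92  92  92  98  90
178  93  92  91  89  92 106 104 105 103 103  99 101  99  94  89  87  90  91  95  95  96  93
179  89  95  93  94 100 105  99 103 106 100  99 106 104  92  90  93  91  94  96  91  90  97
180  93  96  94  90 102 105 102 100 104 101 102 107 103  91  93  94  92  94  92  93  90  94
181  93  97  94  89 104 105 106 100  94  92  94 101 102 102  93  90  91  98  
[... 1322 characters left out ...]
 156 152 153 154 152 152 152 150 153 152 144 140 145 152 153 153 153 151
197 155 153 156 155 154 154 153 154 154 153 153 153 151 154 152 156 151 152 153 150 152 155
198 153 155 154 152 156 151 155 155 157 153 153 151 150 151 149 152 153 150 154 154 151 148
199 152 151 153 155 155 154 152 153 154 154 156 155 151 151 152 152 153 153 151 155 152 151
200 154 156 154 152 155 153 152 155 155 153 153 153 152 154 150 152 156 152 152 151 152 153
201 155 151 156 154 152 150 153 152 154 153 154 150 154 152 153 149 148 151 154 150 150 152
[253.30415757 191.45352846] [265.53347945 184.60217664]
[278.96778148 191.3854126 ] [265.53347945 184.60217664]
[315.21874993 129.96250579] [216.32522482 130.24362353]
```

```bash
python3 - <<'E'
from h import *
s=readout.read_state();prev=(np.array(s['ee_pos']),R.from_quat(s['eef_rot']))
for t in [(.09,.003,.195),(.09,.003,.14)]: print(t,row(*tipto(*t,0),prev))
for ph in [1.55,1.4,1.2,1.0,.8,.6,.4,.2,.1,0,-.03]:
    e=np.array([-.1*np.cos(ph)+.046*np.sin(ph),.1*np.sin(ph)+.046*np.cos(ph)+.05])
    print(ph,row(*tipto(e[0]+.0095*np.sin(ph),.003,e[1],0),prev))
E
```

```text
(0.09, 0.003, 0.195) [-0.0011, -0.0032, -0.0021, -0.1472, 0.0111, -0.0103]
(0.09, 0.003, 0.14) [-0.0011, -0.0032, -0.0021, -0.1474, 0.0111, 0.0447]
1.55 [-0.0011, -0.0032, -0.0021, -0.1108, 0.0111, 0.0339]
1.4 [-0.0011, -0.0032, -0.0021, -0.095, 0.011, 0.0285]
1.2 [-0.0011, -0.0032, -0.0021, -0.0728, 0.011, 0.0251]
1.0 [-0.0011, -0.0032, -0.0021, -0.05, 0.0109, 0.0261]
0.8 [-0.0011, -0.0032, -0.0021, -0.0275, 0.0109, 0.0313]
0.6 [-0.0011, -0.0032, -0.0021, -0.0062, 0.0108, 0.0408]
0.4 [-0.0011, -0.0032, -0.0021, 0.0131, 0.0108, 0.0539]
0.2 [-0.0011, -0.0032, -0.0021, 0.0295, 0.0108, 0.0704]
0.1 [-0.0011, -0.0032, -0.0021, 0.0365, 0.0108, 0.0796]
0 [-0.0011, -0.0032, -0.0021, 0.0425, 0.0108, 0.0893]
-0.03 [-0.0011, -0.0032, -0.0021, 0.0441, 0.0108, 0.0924]
```

Call:
{"name": "step_arm", "arguments": {
  "deltas": [
    [[0,0,0,0,0.003,-0.01,0],[0,0,0,-0.05,0.006,-0.01,0],[0,0,0,-0.1,0.011,-0.01,0],[0,0,0,-0.147,0.011,-0.01,0],[0,0,0,-0.147,0.011,-0.01,0],[0,0,0,-0.147,0.011,0.025,0],[0,0,0,-0.147,0.011,0.034,0],[0,0,0,-0.135,0.011,0.034,0],[0,0,0,-0.123,0.011,0.034,0],[0,0,0,-0.111,0.011,0.034,0],[0,0,0,-0.103,0.011,0.031,0],[0,0,0,-0.095,0.011,0.0285,0],[0,0,0,-0.084,0.011,0.0265,0],[0,0,0,-0.073,0.011,0.025,0],[0,0,0,-0.062,0.011,0.025,0],[0,0,0,-0.05,0.011,0.026,0],[0,0,0,-0.039,0.011,0.0285,0],[0,0,0,-0.0275,0.011,0.031,0],[0,0,0,-0.0275,0.011,0.031,0]]
  ]
}}

```text
time: 11.32
ee_pos: [0.5892, 0.182, 0.1775]
eef_rot: [0.103, 0.995, 0.0, -0.001]
ft_force: [0.5, 0.2, -0.4]
width: 0.0005
grip_force: 0.0
```

```bash
python3 - <<'E'
from h import *
print(gpose(),readout.read_state()['ft_force'])
s=readout.read_state();prev=(np.array(s['ee_pos']),R.from_quat(s['eef_rot']))
for ph in [.8,.6,.4,.2,.1,0,-.03]:
    e=np.array([-.1*np.cos(ph)+.046*np.sin(ph),.1*np.sin(ph)+.046*np.cos(ph)+.05])
    print(ph,row(*tipto(e[0]+.0095*np.sin(ph),.003,e[1],0),prev))
E
```

```text
[-0.0303  0.0039  0.1555] [ 0.53370288  0.17202259 -0.40007183]
0.8 [-0.0002, -0.0019, -0.0012, -0.0004, -0.0009, 0.0017]
0.6 [-0.0002, -0.0019, -0.0012, 0.0209, -0.0009, 0.0111]
0.4 [-0.0002, -0.0019, -0.0012, 0.0402, -0.0009, 0.0243]
0.2 [-0.0002, -0.0019, -0.0012, 0.0567, -0.001, 0.0407]
0.1 [-0.0002, -0.0019, -0.0012, 0.0636, -0.001, 0.0499]
0 [-0.0002, -0.0019, -0.0012, 0.0697, -0.001, 0.0596]
-0.03 [-0.0002, -0.0019, -0.0012, 0.0713, -0.001, 0.0627]
```

Call:
{"name": "step_arm", "arguments": {
  "deltas": [
    [[0,0,0,0.01,0,0.006,0],[0,0,0,0.021,0,0.011,0],[0,0,0,0.031,0,0.0175,0],[0,0,0,0.04,0,0.024,0],[0,0,0,0.049,0,0.0325,0],[0,0,0,0.057,0,0.041,0],[0,0,0,0.0605,0,0.0455,0],[0,0,0,0.0636,0,0.05,0],[0,0,0,0.067,0,0.055,0],[0,0,0,0.0697,0,0.058,0],[0,0,0,0.0697,0,0.0596,0],[0,0,0,0.0697,0,0.0596,0]]
  ]
}}

```text
time: 12.82
ee_pos: [0.5219, 0.196, 0.1185]
eef_rot: [0.103, 0.995, 0.0, -0.001]
ft_force: [-1.6, -0.7, 2.3]
width: 0.0004
grip_force: 1.0
```

```bash
python3 - <<'E'
from h import *
print(gpose(),readout.read_state()['ft_force'])
E
```

```text
[-0.099   0.0039  0.0965] [-1.56852918 -0.65674173  2.26529785]
```

Call:
{"name": "step_arm", "arguments": {
  "deltas": [
    [[0,0,0,0,0,0.001,0],[0,0,0,0,0,0.002,0],[0,0,0,0,0,0.003,0],[0,0,0,0,0,0.003,0]]
  ]
}}

```text
time: 13.32
ee_pos: [0.522, 0.1962, 0.1179]
eef_rot: [0.103, 0.995, 0.0, -0.0]
ft_force: [-13.5, -4.7, 27.5]
width: 0.0004
grip_force: 13.9
```

Call:
{"name": "step_arm", "arguments": {
  "deltas": [
    [[0,0,0,0,0,-0.003,0],[0,0,0,0,0,-0.006,0],[0,0,0,0,0,-0.06,0],[0,0,0,0,0,-0.08,0]]
  ]
}}

```text
time: 13.82
ee_pos: [0.5231, 0.1963, 0.198]
eef_rot: [0.103, 0.995, 0.001, 0.001]
ft_force: [0.1, 0.3, 0.4]
width: 0.0005
grip_force: 0.0
```

```bash
python3 - <<'E'
from h import *
from scipy.optimize import least_squares
s=readout.read_state();print(s['ee_pos'],s['time'])
c=snap('side','s5.png')
out=[]
C=np.array([.5425,-.1825])
A=np.linspace(0,2*np.pi,721)
circ=lambda c,xy,rad,z:np.array([proj(c,[xy[0]+rad*np.cos(a),xy[1]+rad*np.sin(a),z]) for a in A])
for n,(u,v) in dict(scene0=(165,190),side0=(240,200)).items():
    k=load(n); I=cv2.resize(cv2.imread(f'pics/{n}.png')[v:v+95,u:u+95],None,fx=4,fy=4,interpolation=cv2.INTER_CUBIC)
    for rad,z,col in((.082,.066,(0,255,0)),(.088,.0,(0,0,255)),(.088,.010,(255,0,0))):
        p=((circ(k,C,rad,z)-[u,v]+.4)*4*8).astype(int); cv2.polylines(I,[p.reshape(-1,1,2)],True,col,1,cv2.LINE_AA,3)
    out.append(I)
cv2.imwrite('pics/c5.png',np.hstack(out))
E
```

```text
[0.52308553 0.19630486 0.19795745] 13.825
```

View pics/c5.png

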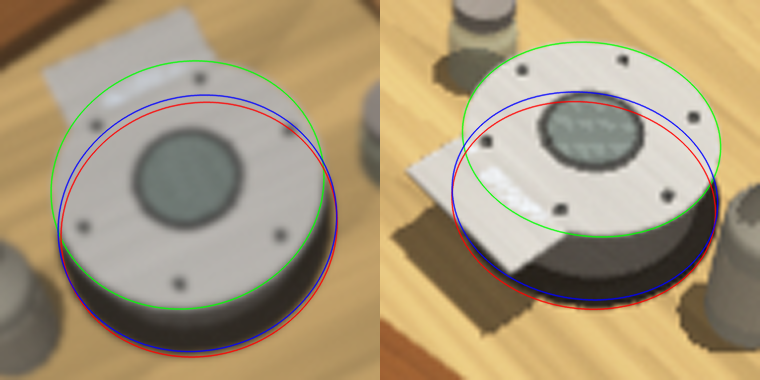

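```bash
cat >> h.py <<'E'
def wt(x,y,z,th,psi=0): # TCP for fingertip at world x,y,z
    o=ori(psi,th); return np.array([x,y,z])-o.apply([0,0,.022]), o
def wpose():
    s=readout.read_state(); return np.round(np.array(s['ee_pos'])+R.from_quat(s['eef_rot']).apply([0,0,.022]),4), s['ft_force'].round(1), s['joint_positions'].round(2), np.round(s['eef_rot'],3)
def now():
    s=readout.read_state(); return np.array(s['ee_pos']),R.from_quat(s['eef_rot'])
def under(gap,ins,th,ex=.4305,ez=.060):
    n=np.array([np.cos(th),np.sin(th)]);d=np.array([np.sin(th),-np.cos(th)])
    t=np.array([ex,ez])-(.0095+gap)*n+ins*d; return t
E
python3 - <<'E'
from h import *
th=np.radians(50); t=under(.008,.012,th); print(t)
print(row(*wt(t[0]-.05,-.1825,t[1]+.07,th)));print(row(*wt(t[0],-.1825,t[1],th)))
E
```

```text
[0.42844375 0.03888077]
[-0.088, -0.8656, -0.195, 0.0809, -0.4045, 0.0752]
[-0.088, -0.8656, -0.195, 0.0322, -0.3945, 0.1454]
```

Call:
{"name": "step_arm", "arguments": {
  "deltas": [
    [[-0.088,-0.866,-0.195,0.081,-0.4,0.075,0],[-0.088,-0.866,-0.195,0.081,-0.4,0.075,0],[-0.088,-0.866,-0.195,0.081,-0.4,0.075,0],[-0.088,-0.866,-0.195,0.081,-0.4,0.075,0],[-0.088,-0.866,-0.195,0.081,-0.4,0.075,0],[-0.088,-0.866,-0.195,0.081,-0.4,0.075,0],[-0.088,-0.866,-0.195,0.081,-0.4,0.075,0],[-0.088,-0.866,-0.195,0.081,-0.4,0.075,0],[-0.088,-0.866,-0.195,0.081,-0.4,0.075,0],[-0.088,-0.866,-0.195,0.081,-0.4,0.075,0],[-0.088,-0.866,-0.195,0.081,-0.4,0.075,0]]
  ]
}}

```text
time: 15.25
ee_pos: [0.5101, -0.0439, 0.1991]
eef_rot: [0.031, 0.918, -0.013, 0.396]
ft_force: [0.6, -0.3, 1.0]
width: 0.0006
grip_force: 0.0
```

```bash
python3 - <<'E'
from h import *
print(wpose())
for deg in(50,42,35):
    th=np.radians(deg); t=under(.008,.012,th); print(deg,t,ori(0,th).as_quat().round(3));print(row(*wt(t[0]-.05,-.1825,t[1]+.07,th)),row(*wt(t[0]-.02,-.1825,t[1],th)),row(*wt(t[0],-.1825,t[1],th)))
E
```

```text
(array([ 0.5261, -0.045 ,  0.184 ]), array([ 0.6, -0.3,  1. ]), array([ 1.15, -0.5 , -0.98,  2.42, -1.27,  0.41,  2.6 ]), array([ 0.031,  0.918, -0.013,  0.396]))
50 [0.42844375 0.03888077] [0.    0.906 0.    0.423]
[-0.0501, -0.0581, -0.0459, 0.1505, -0.1484, -0.0488] [-0.0501, -0.0581, -0.0459, 0.1808, -0.1464, 0.021] [-0.0501, -0.0581, -0.0459, 0.1671, -0.1451, 0.0355]
42 [0.42552453 0.03937248] [0.    0.934 0.    0.358]
[-0.0468, 0.0815, -0.0493, 0.149, -0.1485, -0.0512] [-0.0468, 0.0815, -0.0493, 0.1794, -0.1465, 0.0186] [-0.0468, 0.0815, -0.0493, 0.1657, -0.1451, 0.0331]
35 [0.42304776 0.04013259] [0.    0.954 0.    0.301]
[-0.0437, 0.2036, -0.0521, 0.1475, -0.1485, -0.0532] [-0.0437, 0.2036, -0.0521, 0.1779, -0.1465, 0.0166] [-0.0437, 0.2036, -0.0521, 0.1642, -0.1452, 0.0311]
```

```bash
cat > kin.py <<'E'
from h import *
import itertools
from scipy.optimize import least_squares
s=readout.read_state()
data=[([-1.2816,.33277,-.06472,1.46086,.02162,1.3499,-.0885],[.19164,.59456,.24386],[.155248,.987875,-.0006,-.00006]),
([-.59,-.06,-.58,2.42,1.12,.95,-.58],[.4055,.218,.1455],[.092,.902,-.042,.421]),
([-.5,.17,-.46,2.37,1.46,.85,-.75],[.484,.1993,.0861],[.093,.901,-.044,.42]),
(s['joint_positions'],s['ee_pos'],s['eef_rot'])]
def fk(q,sg,L,phi):
    p=np.array([0,0,L[0]]);Rm=R.identity()
    for i,(ax,t) in enumerate([('z',0),('y',(L[4],0,L[1])),('z',0),('y',(L[5],0,L[2])),('z',0),('y',(L[6],0,L[3])),('z',0)]):
        Rm=Rm*R.from_euler(ax,sg[i]*q[i])
        if i==1: p=p+Rm.apply([L[4],0,L[1]])
        if i==3: p=p+Rm.apply([L[5],0,L[2]])
        if i==5: p=p+Rm.apply([L[6],0,L[3]])
    return p,Rm*R.from_euler('z',phi)
E
python3 - <<'E'
from kin import *
res=[]
for sg in itertools.product([1,-1],repeat=7):
  for phi in np.arange(0,2*np.pi,np.pi/4):
    e=max((fk(q,sg,np.zeros(7),phi)[1].inv()*R.from_quat(o)).magnitude() for q,p,o in data)
    res.append((e,sg,phi))
res.sort(key=lambda t:t[0]); print(res[:4])
e,sg,phi=res[0]
f=least_squares(lambda L:np.concatenate([fk(q,sg,L,phi)[0]-p for q,p,o in data]),[.35,.4,.4,.2,0,0,0])
print(f.x.round(4),np.abs(f.fun).max())
E
```

```text
[(0.011112809962311664, (-1, 1, -1, 1, -1, 1, -1), np.float64(1.5707963267948966)), (0.6235156172091401, (1, 1, 1, 1, 1, 1, 1), np.float64(4.71238898038469)), (0.6820755485157978, (1, -1, 1, 1, 1, 1, 1), np.float64(5.497787143782138)), (0.6972128258346195, (1, 1, 1, 1, 1, 1, 1), np.float64(5.497787143782138))]
[0.3067 0.3862 0.5369 0.2582 0.0786 0.0378 0.0909] 0.04138231090815139
```

```bash
cat > kin2.py <<'E'
from kin import *
SG=(-1,1,-1,1,-1,1,-1)
def fk2(q,L):
    p=np.array([0,0,L[0]]);Rm=R.identity()
    for i in range(7):
        Rm=Rm*R.from_euler('zyzyzyz'[i],SG[i]*q[i])
        if i==2: p=p+Rm.apply([L[4],0,L[1]])
        if i==3: p=p+Rm.apply([L[5],0,0])
        if i==4: p=p+Rm.apply([L[7],0,L[2]])
        if i==5: p=p+Rm.apply([L[6],0,L[3]])
    return p,Rm*R.from_euler('z',np.pi/2)
f=least_squares(lambda L:np.r_[np.concatenate([fk2(q,L)[0]-p for q,p,o in data])/.001,(L[4:]-.0)/.3],[.35,.4,.4,.2,0,0,0,0])
LL=f.x
E
python3 -c "
from kin2 import *
print(LL.round(4),(f.fun[:12]).round(1))"
```

```text
[ 0.2763  0.5016  0.4668  0.4228 -0.0969 -0.0185 -0.0983  0.0306] [-42.7   9.8   0.6  -3.2 -14.  -15.2  -7.3   9.1   5.   11.3   9.4   9.5]
```

```bash
python3 - <<'E'
from kin2 import *
def wt2(x,y,z,th,psi,yaw):
    o=ori(psi,th); return np.array([x,y,z])-o.apply([0,0,.022]), o*R.from_euler('z',yaw)
for a in(0,.8,1.6): print(row(*wt2(.50,-.05,.2,0,0,a)))
E
```

```text
[-0.0267, 0.8142, -0.0645, -0.01, -0.0067, -0.0227]
[0.2987, 0.7766, 0.69, -0.01, -0.0067, -0.0227]
[0.6217, 0.6447, 1.4391, -0.01, -0.0067, -0.0227]
```

Call:
{"name": "step_arm", "arguments": {
  "deltas": [
    [[-0.02,0.3,-0.03,-0.005,-0.003,-0.01,0],[-0.027,0.6,-0.06,-0.01,-0.007,-0.02,0],[0.0,0.81,-0.06,-0.01,-0.007,-0.023,0],[0.15,0.8,0.3,-0.01,-0.007,-0.023,0],[0.3,0.777,0.69,-0.01,-0.007,-0.023,0],[0.45,0.72,1.05,-0.01,-0.007,-0.023,0],[0.62,0.645,1.44,-0.01,-0.007,-0.023,0],[0.62,0.645,1.44,-0.01,-0.007,-0.023,0],[0.62,0.645,1.44,-0.01,-0.007,-0.023,0],[0.62,0.645,1.44,-0.01,-0.007,-0.023,0],[0.62,0.645,1.44,-0.01,-0.007,-0.023,0],[0.62,0.645,1.44,-0.01,-0.007,-0.023,0],[0.62,0.645,1.44,-0.01,-0.007,-0.023,0],[0.62,0.645,1.44,-0.01,-0.007,-0.023,0]]
  ]
}}

```text
time: 17.0
ee_pos: [0.4637, -0.0456, 0.2393]
eef_rot: [0.716, 0.698, 0.015, 0.014]
ft_force: [-0.2, 0.5, -0.8]
width: 0.0008
grip_force: 0.0
```

```bash
cat >> h.py <<'E'
def wt2(x,y,z,th,psi=0,yaw=np.pi):
    o=ori(psi,th); return np.array([x,y,z])-o.apply([0,0,.022]), o*R.from_euler('z',yaw)
E
python3 - <<'E'
from h import *
s=readout.read_state(); print(wpose(),s['ee_pos'],s['joint_positions'].round(4).tolist(),s['eef_rot'].round(4).tolist())
for p,a in(((.46,-.12,.2),2.4),((.40,-.18,.2),2.94)): print(row(*wt2(*p,0,0,a)))
E
```

```text
(array([ 0.4646, -0.0456,  0.2173]), array([-0.2,  0.5, -0.8]), array([ 1.86, -0.5 , -1.47,  1.85, -0.53,  1.34,  0.5 ]), array([0.716, 0.698, 0.015, 0.014])) [ 0.46367934 -0.04558657  0.23930974] [1.865, -0.499, -1.467, 1.8479, -0.5274, 1.3428, 0.4982] [0.7157, 0.6981, 0.0145, 0.0136]
[0.0369, -0.0177, 0.8043, -0.0745, -0.0025, 0.0171]
[0.0324, -0.0283, 1.3442, -0.136, -0.061, 0.0147]
```

```bash
python3 - <<'E'
from h import *
for p,a in(((.68,-.05,.3),1.6),): print(row(*wt2(*p,0,0,a)))
E
```

```text
[0.0398, -0.0019, 0.0044, 0.0011, 0.2195, -0.074]
```

Call:
{"name": "step_arm", "arguments": {
  "deltas": [
    [[0.04,0,0,0,0.05,-0.02,0],[0.04,0,0,0,0.1,-0.04,0],[0.04,0,0,0,0.15,-0.06,0],[0.04,0,0,0,0.2,-0.074,0],[0.04,0,0,0,0.22,-0.074,0],[0.04,0,0,0,0.22,-0.074,0]]
  ]
}}

```text
time: 17.75
ee_pos: [0.5007, -0.0391, 0.3449]
eef_rot: [0.717, 0.697, 0.019, 0.02]
ft_force: [0.4, 0.3, -0.8]
width: 0.0004
grip_force: 0.0
```

```bash
python3 - <<'E'
from h import *
s=readout.read_state(); print(wpose(),s['ee_pos'],s['joint_positions'].round(4).tolist(),s['eef_rot'].round(4).tolist())
E
```

```text
(array([ 0.5019, -0.0391,  0.3229]), array([ 0.4,  0.3, -0.8]), array([ 1.95, -0.5 , -1.47,  1.6 , -0.52,  1.54,  0.45]), array([0.717, 0.697, 0.019, 0.02 ])) [ 0.50068226 -0.03909001  0.34489263] [1.9489, -0.499, -1.4681, 1.601, -0.5194, 1.5445, 0.4546] [0.7168, 0.6968, 0.0185, 0.0196]
```

```bash
cat > kin3.py <<'E'
from h import *
SG=(-1,1,-1,1,-1,1,-1)
data=[([-1.2816,.33277,-.06472,1.46086,.02162,1.3499,-.0885],[.19164,.59456,.24386]),
([-.59,-.06,-.58,2.42,1.12,.95,-.58],[.4055,.218,.1455]),
([-.5,.17,-.46,2.37,1.46,.85,-.75],[.484,.1993,.0861]),
([1.15,-.5,-.98,2.42,-1.27,.41,2.6],[.5101,-.0439,.1991]),
([1.865,-.499,-1.467,1.8479,-.5274,1.3428,.4982],[.46368,-.04559,.23931]),
([1.9489,-.499,-1.4681,1.601,-.5194,1.5445,.4546],[.50068,-.03909,.34489])]
def rots(q):
    Rm=R.identity();o=[]
    for i in range(7):
        Rm=Rm*R.from_euler('zyzyzyz'[i],SG[i]*q[i]); o.append(Rm)
    return o
# link vectors: after joint 0..6 in frame i ; redundant comps dropped (z of y->z etc)
def feat(q):
    Rs=[x.as_matrix() for x in rots(q)]
    cols=[np.array([0,0,1.]),Rs[0][:,1],Rs[1][:,0],Rs[2][:,0],Rs[2][:,1],Rs[2][:,2],Rs[3][:,0],Rs[4][:,0],Rs[4][:,1],Rs[4][:,2],Rs[5][:,0],Rs[5][:,1],Rs[5][:,2]]
    return np.array(cols).T
pri=np.array([.35,0,0,0,0,.4,0,0,0,.4,0,0,.25]); sig=np.array([.1,.05,.003,.05,.05,.1,.05,.05,.05,.1,.06,.05,.1])
A=np.vstack([feat(q) for q,p in data]);b=np.concatenate([p for q,p in data])
A2=np.vstack([A/.003,np.diag(1/sig)]);b2=np.r_[b/.003,pri/sig]
LV=np.linalg.lstsq(A2,b2,rcond=None)[0]
def fk(q): return feat(q)@LV, rots(q)[-1]*R.from_euler('z',np.pi/2)
E
python3 -c "
from kin3 import *
print(LV.round(4)); print(((A@LV-b)*1000).round(1))"
```

```text
[ 0.2798 -0.0362 -0.0005  0.0107 -0.0136  0.4185 -0.0056  0.012   0.0017
  0.4954  0.0026  0.0017  0.3129]
[ 0.2  0.1 -0.4 -0.2 -0.6 -2.4  0.1  1.1  2.   0.3  0.3  0.5 -0.6 -0.
 -0.3 -0.1 -0.2  0.7]
```

```bash
cat > ik.py <<'E'
from kin3 import *
from scipy.optimize import least_squares
lo=np.array([-2.6,-.5,-1.47,.16,-1.27,.06,-2.6]);hi=np.array([2.6,2.12,1.34,2.42,4.41,2.06,2.6])
def err(q,p,o):
    P,O=fk(q); return np.r_[P-p,.3*(o.inv()*O).as_rotvec()]
def ik(p,o,q0,w=.002):
    m=(lo+hi)/2
    f=least_squares(lambda q:np.r_[err(q,p,o),w*(q-q0)],np.clip(q0,lo+.01,hi-.01),bounds=(lo,hi)); return f.x,np.abs(err(f.x,p,o)).max()
def track(q,p0,o0,p1,o1,n=40):
    "simulated min-norm follow"
    dr=(o0.inv()*o1).as_rotvec()
    for t in np.linspace(0,1,n+1)[1:]:
        q,e=ik(p0+(p1-p0)*t,o0*R.from_rotvec(dr*t),q,1e-3)
    return q,e
E
python3 - <<'E'
from ik import *
rng=np.random.default_rng(0)
for yaw in(0,np.pi):
  for psi in(0,-.2,-.4):
    for deg in(30,45):
      th=np.radians(deg); t=under(.004,.012,th); p,o=wt2(t[0],-.1825,t[1],th,psi,yaw)
      best=[]
      for k in range(25):
        q0=rng.uniform(lo,hi); q,e=ik(p,o,q0,1e-5)
        if e<.004: best.append((min((np.minimum(q-lo,hi-q))[[0,1,2,3,4,5,6]]),q))
      best.sort(key=lambda x:-x[0])
      print(round(yaw,1),psi,deg,len(best),[(round(m,2),q.round(2).tolist()) for m,q in best[:1]])
E
```

```text
0 0 30 7 [(np.float64(0.0), [2.03, 0.14, -1.47, 2.37, -0.46, 0.35, 2.57])]
0 0 45 0 []
0 -0.2 30 16 [(np.float64(0.0), [1.79, -0.08, -1.3, 2.42, -0.74, 0.31, 2.51])]
0 -0.2 45 0 []
0 -0.4 30 13 [(np.float64(0.0), [1.67, -0.12, -1.3, 2.42, -0.37, 0.25, 1.85])]
0 -0.4 45 0 []
3.1 0 30 12 [(np.float64(0.04), [1.9, 0.06, -1.33, 2.38, -0.64, 0.37, -0.43])]
3.1 0 45 0 []
3.1 -0.2 30 11 [(np.float64(0.0), [1.71, -0.07, -1.22, 2.42, -0.71, 0.3, -0.67])]
3.1 -0.2 45 0 []
3.1 -0.4 30 15 [(np.float64(0.0), [1.67, -0.12, -1.3, 2.42, -0.37, 0.25, -1.29])]
3.1 -0.4 45 0 []
```

```bash
python3 - <<'E'
from ik import *
q0=readout.read_state()['joint_positions']
for deg in(20,25,30):
  for psi in(0,-.3):
    th=np.radians(deg); t=under(.008,.012,th)
    P=[(t[0]-.03,-.1825,t[1]+.1),(t[0]-.02,-.1825,t[1]+.03),(t[0]-.012,-.1825,t[1]),(t[0],-.1825,t[1]),(t[0]+.005,-.1825,t[1]+.03)]
    q=q0;p,o=now();out=[]
    for x in P:
        p1,o1=wt2(*x,th,psi,np.pi); q,e=track(q,p,o,p1,o1,15);p,o=p1,o1; out.append(round(e,4))
    print(deg,psi,out,q.round(2))
E
```

```text
20 0 [np.float64(0.0), np.float64(0.0), np.float64(0.0), np.float64(0.0), np.float64(0.0)] [ 1.9  -0.   -1.4   2.24 -0.3   0.62 -0.85]
20 -0.3 [np.float64(0.0), np.float64(0.0), np.float64(0.0), np.float64(0.0), np.float64(0.0)] [ 1.75 -0.12 -1.32  2.27 -0.28  0.57 -1.24]
25 0 [np.float64(0.0), np.float64(0.0), np.float64(0.0), np.float64(0.0), np.float64(0.0)] [ 1.89 -0.12 -1.32  2.31 -0.65  0.58 -0.52]
25 -0.3 [np.float64(0.0), np.float64(0.0), np.float64(0.0), np.float64(0.0), np.float64(0.0)] [ 1.67 -0.21 -1.22  2.34 -0.54  0.49 -1.02]
30 0 [np.float64(0.0), np.float64(0.0003), np.float64(0.0), np.float64(0.0), np.float64(0.0)] [ 1.91 -0.18 -1.29  2.37 -0.95  0.57 -0.22]
30 -0.3 [np.float64(0.0035), np.float64(0.0099), np.float64(0.0078), np.float64(0.0023), np.float64(0.0)] [ 1.63 -0.26 -1.16  2.41 -0.81  0.41 -0.77]
```

```bash
python3 - <<'E'
from h import *
th=np.radians(30); t=under(.008,.015,th); print(t)
print(row(*wt2(t[0]-.03,-.1825,t[1]+.1,th)))
p,o=now(); g=wt2(t[0]-.03,-.1825,t[1]+.1,th)
print(row(p+(g[0]-p)*.5,o*R.from_rotvec(.5*(o.inv()*g[1]).as_rotvec())))
E
```

```text
[0.42284456 0.03825962]
[-0.36, 0.3737, 1.5123, -0.1466, -0.1247, 0.1812]
[-0.18, 0.1869, 0.7561, -0.0733, -0.0623, 0.0906]
```

Call:
{"name": "step_arm", "arguments": {
  "deltas": [
    [[-0.09,0.093,0.378,-0.037,-0.031,0.045,0],[-0.18,0.187,0.756,-0.073,-0.062,0.09,0],[-0.18,0.187,0.756,-0.073,-0.062,0.09,0],[-0.18,0.187,0.756,-0.073,-0.062,0.09,0],[-0.27,0.28,1.134,-0.11,-0.094,0.136,0],[-0.36,0.374,1.512,-0.147,-0.125,0.181,0],[-0.36,0.374,1.512,-0.147,-0.125,0.181,0],[-0.36,0.374,1.512,-0.147,-0.125,0.181,0],[-0.36,0.374,1.512,-0.147,-0.125,0.181,0],[-0.36,0.374,1.512,-0.147,-0.125,0.181,0],[-0.36,0.374,1.512,-0.147,-0.125,0.181,0],[-0.36,0.374,1.512,-0.147,-0.125,0.181,0]]
  ]
}}

```text
time: 19.25
ee_pos: [0.3815, -0.183, 0.1575]
eef_rot: [0.966, 0.001, 0.259, 0.0]
ft_force: [0.0, -0.3, -0.2]
width: 0.0004
grip_force: 0.0
```

```bash
python3 - <<'E'
from h import *
th=np.radians(30); t=under(.008,.015,th); print(wpose(), ori(0,th).as_quat())
for x in[(t[0]-.03,t[1]+.1),(t[0]-.022,t[1]+.03),(t[0]-.015,t[1]),(t[0],t[1])]: print(row(*wt2(x[0],-.1825,x[1],th)))
E
```

```text
(array([ 0.3925, -0.183 ,  0.1384]), array([ 0. , -0.3, -0.2]), array([ 1.73, -0.48, -0.96,  2.37, -1.02,  0.91, -0.21]), array([0.966, 0.001, 0.259, 0.   ])) [0.         0.96592583 0.         0.25881905]
[-0.0002, 0.0001, 0.0011, 0.0002, -0.0005, 0.0003]
[-0.0002, 0.0001, 0.0011, -0.0279, -0.0005, 0.0649]
[-0.0002, 0.0001, 0.0011, -0.0368, -0.0005, 0.0944]
[-0.0002, 0.0001, 0.0011, -0.0238, -0.0005, 0.1019]
```

```bash
python3 - <<'E'
from h import *
S=load('scene0')
for u,v in((195,183),(193,190),(165,207),(153,193),(188,174)): print(u,v,atz(S,u,v,.03).round(3))
E
```

```text
195 183 [ 0.364 -0.157  0.03 ]
193 190 [ 0.382 -0.171  0.03 ]
165 207 [ 0.397 -0.256  0.03 ]
153 193 [ 0.341 -0.27   0.03 ]
188 174 [ 0.328 -0.163  0.03 ]
```

Call:
{"name": "step_arm", "arguments": {
  "deltas": [
    [[0,0,0,-0.014,0,0.032,0],[0,0,0,-0.028,0,0.065,0],[0,0,0,-0.028,0,0.065,0]]
  ]
}}

```text
time: 19.62
ee_pos: [0.3926, -0.1838, 0.0872]
eef_rot: [0.966, 0.001, 0.258, -0.003]
ft_force: [0.0, 0.2, 1.3]
width: 0.0001
grip_force: 0.0
```

Call:
{"name": "step_arm", "arguments": {
  "deltas": [
    [[0,0,0,0.001,0,0.012,0],[0,0,0,0.003,0,0.025,0],[0,0,0,0.004,0,0.037,0],[0,0,0,0.004,0,0.037,0]]
  ]
}}

```text
time: 20.12
ee_pos: [0.4149, -0.1848, 0.0583]
eef_rot: [0.966, 0.0, 0.259, -0.002]
ft_force: [0.3, 0.7, -0.7]
width: 0.0005
grip_force: 0.0
```

```bash
python3 - <<'E'
from h import *
th=np.radians(30); t=under(.008,.015,th); print(wpose(),t)
for z in(0,.01,.02,.03,.04): 
    for dx in (0,): print(z,row(*wt2(t[0]+dx,-.1825,t[1]+z,th)))
E
```

```text
(array([ 0.4259, -0.1847,  0.0392]), array([ 0.3,  0.7, -0.7]), array([ 2.  ,  0.03, -1.46,  2.4 , -0.71,  0.37, -0.4 ]), array([ 0.966,  0.   ,  0.259, -0.002])) [0.42284456 0.03825962]
0 [-0.0041, -0.0002, -0.001, -0.0031, -0.0023, -0.0007]
0.01 [-0.0041, -0.0002, -0.001, 0.0019, -0.0023, -0.0093]
0.02 [-0.0041, -0.0002, -0.001, 0.0069, -0.0024, -0.018]
0.03 [-0.0041, -0.0002, -0.001, 0.0119, -0.0024, -0.0266]
0.04 [-0.0041, -0.0002, -0.001, 0.0169, -0.0025, -0.0353]
```

Call:
{"name": "step_arm", "arguments": {
  "deltas": [
    [[0,0,0,0,-0.002,0.008,0],[0,0,0,0,-0.002,0.016,0],[0,0,0,0,-0.002,0.023,0],[0,0,0,0,-0.002,0.023,0]]
  ]
}}

```text
time: 20.62
ee_pos: [0.4259, -0.1824, 0.0381]
eef_rot: [0.966, 0.001, 0.258, -0.002]
ft_force: [-0.5, 0.3, 1.0]
width: 0.0003
grip_force: 0.0
```

```bash
python3 - <<'E'
from h import *
th=np.radians(30); print(wpose())
for z in(.04,.05,.06,.07): print(z,row(*wt2(.4375,-.1825,z,th)))
E
```

```text
(array([ 0.4369, -0.1823,  0.019 ]), array([-0.5,  0.3,  1. ]), array([ 1.71,  0.17, -1.24,  2.39, -0.39,  0.25, -0.7 ]), array([ 0.966,  0.001,  0.258, -0.002]))
0.04 [-0.0035, 0.0021, 0.0003, 0.0109, 0.0001, -0.0179]
0.05 [-0.0035, 0.0021, 0.0003, 0.0159, 0.0, -0.0265]
0.06 [-0.0035, 0.0021, 0.0003, 0.0209, 0.0, -0.0352]
0.07 [-0.0035, 0.0021, 0.0003, 0.0259, -0.0, -0.0439]
```

Call:
{"name": "step_arm", "arguments": {
  "deltas": [
    [[0,0,0,0.002,0,-0.0035,0],[0,0,0,0.004,0,-0.007,0],[0,0,0,0.0055,0,-0.0095,0],[0,0,0,0.007,0,-0.012,0],[0,0,0,0.0085,0,-0.0147,0],[0,0,0,0.0085,0,-0.0147,0]]
  ]
}}

```text
time: 21.38
ee_pos: [0.4254, -0.1831, 0.0552]
eef_rot: [0.966, -0.0, 0.258, -0.001]
ft_force: [-1.3, -0.5, -1.0]
width: 0.0006
grip_force: 0.6
```

```bash
cat >> h.py <<'E'
def lipz(f):
    "dump: side snapshot, estimate by silhouette later"
    return snap('side',f)
E
python3 - <<'E'
from h import *
print(wpose()[:2]); c=snap('side','s6.png'); a=load('side0')
d=np.abs(c['img'].astype(int)-a['img']).sum(2); ys,xs=np.nonzero(d[195:300,230:350]>60); print(len(xs))
g=cv2.cvtColor(c['img'],cv2.COLOR_RGB2GRAY); T=cv2.cvtColor(a['img'],cv2.COLOR_RGB2GRAY)
# track sight glass: template match
def sub(t,i,u,v,w=20,h=14):
    U=4; A=cv2.resize(t[v-h:v+h,u-w:u+w],None,fx=U,fy=U,interpolation=3);B=cv2.resize(i[v-h-12:v+h+12,u-w-12:u+w+12],None,fx=U,fy=U,interpolation=3)
    m=cv2.matchTemplate(B,A,5);_,s,_,l=cv2.minMaxLoc(m); return s,(l[0]/U-12,l[1]/U-12)
print(sub(T,g,292,233))
o=atz(a,292,233,.068);  print('mm/px', (atz(a,293,233,.068)-o)*1000,(atz(a,292,234,.068)-o)*1000)
E
```

```text
(array([ 0.4364, -0.1831,  0.0361]), array([-1.3, -0.5, -1. ]))
2951
(0.9610217809677124, (0.0, -1.0))
mm/px [ 2.01209424e+00 -1.55752050e+00  1.11022302e-13] [-2.26432568 -2.49290824  0.        ]
```

Call:
{"name": "step_arm", "arguments": {
  "deltas": [
    [[0,0,0,0.0015,0,-0.0026,0],[0,0,0,0.003,0,-0.0052,0],[0,0,0,0.0045,0,-0.0078,0],[0,0,0,0.006,0,-0.0104,0],[0,0,0,0.006,0,-0.0104,0]]
  ]
}}

```text
time: 22.05
ee_pos: [0.4257, -0.1831, 0.0673]
eef_rot: [0.966, 0.0, 0.258, -0.0]
ft_force: [-0.3, -0.6, -0.9]
width: 0.0005
grip_force: 0.6
```

```bash
python3 - <<'E'
from h import *
print(wpose()[:2]); c=snap('side','s7.png');b=snap('scene','s7b.png')
cr=lambda I,u,v:cv2.resize(I[v:v+75,u:u+100,::-1],None,fx=4,fy=4,interpolation=cv2.INTER_CUBIC)
cv2.imwrite('pics/c7.png',np.hstack([cr(c['img'],240,203),cr(b['img'],165,185)]))
E
```

```text
(array([ 0.4366, -0.1831,  0.0482]), array([-0.3, -0.6, -0.9]))
```

View pics/c7.png

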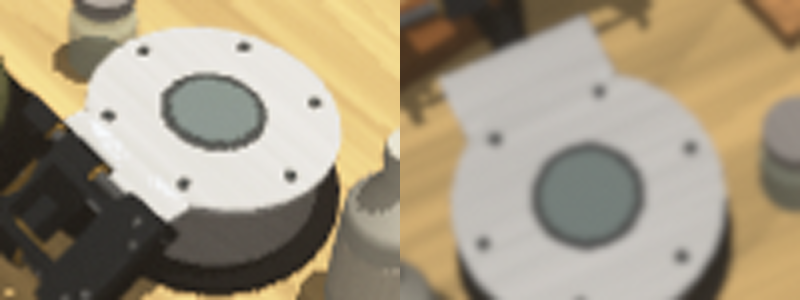

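```bash
cat > lidfit.py <<'E'
from h import *
from scipy.optimize import least_squares
# params: x,y of lid centre on bottom plane, pitch b (lip up), yaw w; pivot at rim radius .072 ahead (world x=.5425+.072)
def pts(v,loc):
    x,y,b,w=v; z=.060
    out=[]
    piv=np.array([.5425+.072,y,.060])
    for l in loc:
        q=np.array([x,y,z])+R.from_euler('z',w).apply(l); out.append(piv+R.from_euler('y',b).apply(q-piv))
    return out
LIP=[(-.112,-.05,.006),(-.112,.05,.006)];G=(0,0,.008)
def fit(obs,v0=(.5425,-.1825,0.05,0)):
    f=least_squares(lambda v:np.concatenate([proj(c,pts(v,[l])[0])-uv for c,l,uv in obs]),v0); return f.x,f.fun
E
python3 - <<'E'
from lidfit import *
S,D=load('scene0'),load('side0')
f=lambda o,p:np.array((o[0]+p[0]/4-.4,o[1]+p[1]/4-.4))
a,e=(165,190),(240,203)
v,r0=fit([(S,LIP[0],f(a,(43,70))),(S,LIP[1],f(a,(187,8))),(S,G,f(a,(188,178))),(D,LIP[1],f(e,(28,157))),(D,LIP[0],f(e,(130,258))),(D,G,f(e,(211,120)))]); print('init',v.round(4),r0.round(1))
a=(165,185)
v,r0=fit([(S,LIP[0],f(a,(40,78))),(S,LIP[1],f(a,(187,15))),(S,G,f(a,(187,195))),(D,G,f(e,(214,111)))]); print('now',v.round(4),r0.round(1))
print('lip rise',pts(v,[(-.112,0,.003)])[0][2]-.063)
E
```

```text
init [ 0.5439 -0.1824  0.0011  0.0114] [-0.2  0.2  0.1 -0.2 -0.1  0.4 -0.8 -0.3 -0.1  0.5  0.4 -0.7]
now [ 0.5432 -0.1822  0.0831  0.0008] [-0.1  0.   0.1 -0.  -0.   0.2 -0.1 -0. ]
lip rise 0.015200904145151406
```

Call:
{"name": "step_arm", "arguments": {
  "deltas": [
    [[0,0,0,0.0013,0,-0.0022,0],[0,0,0,0.0025,0,-0.0043,0],[0,0,0,0.0025,0,-0.0043,0],[0,0,0,0.0025,0,-0.0043,0],[0,0,0,0.0025,0,-0.0043,0]]
  ]
}}

```text
time: 22.78
ee_pos: [0.4256, -0.1827, 0.072]
eef_rot: [0.966, 0.0, 0.258, -0.001]
ft_force: [-0.9, -0.5, -1.4]
width: 0.0004
grip_force: 0.6
```

```bash
python3 - <<'E'
from lidfit import *
print(wpose()[:2])
S=snap('scene','s8b.png'); A=cv2.cvtColor(load('s7b')['img'],6+1);B=cv2.cvtColor(S['img'],7)
def sh(u,v,w,h):
    U=8;a=cv2.resize(A[v-h:v+h,u-w:u+w],None,fx=U,fy=U,interpolation=3);b=cv2.resize(B[v-h-6:v+h+6,u-w-6:u+w+6],None,fx=U,fy=U,interpolation=3)
    m=cv2.matchTemplate(b,a,5);_,s,_,l=cv2.minMaxLoc(m);return round(s,3),l[0]/U-6,l[1]/U-6
print(sh(176,205,7,7),sh(211,189,7,7),sh(212,233,18,16))
E
```

```text
(array([ 0.4366, -0.1827,  0.0529]), array([-0.9, -0.5, -1.4]))
(0.991, 0.0, 0.0) (0.987, 1.0, -1.0) (0.997, 0.0, 0.0)
```

Call:
{"name": "step_arm", "arguments": {
  "deltas": [
    [[0,0,0,0.001,0,-0.0017,0],[0,0,0,0.002,0,-0.0035,0],[0,0,0,0.002,0,-0.0035,0],[0,0,0,0.002,0,-0.0035,0],[0,0,0,0.002,0,-0.0035,0],[0,0,0,0.0005,0,-0.0009,0],[0,0,0,-0.001,0,0.0017,0],[0,0,0,-0.0025,0,0.0043,0],[0,0,0,-0.004,0,0.0069,0],[0,0,0,-0.0055,0,0.0095,0],[0,0,0,-0.007,0,0.0121,0],[0,0,0,-0.0085,0,0.0147,0],[0,0,0,-0.01,0,0.0173,0],[0,0,0,-0.0115,0,0.02,0],[0,0,0,-0.013,0,0.0225,0],[0,0,0,-0.0145,0,0.025,0],[0,0,0,-0.016,0,0.0277,0],[0,0,0,-0.017,0,0.0294,0],[0,0,0,-0.017,0,0.0294,0]]
  ]
}}

```text
time: 25.2
ee_pos: [0.4255, -0.1826, 0.038]
eef_rot: [0.966, 0.0, 0.258, -0.001]
ft_force: [-0.4, -0.4, 0.3]
width: 0.0003
grip_force: 0.0
```

```bash
python3 - <<'E'
from lidfit import *
print(wpose())
S=snap('scene','s9b.png');D=snap('side','s9.png')
for n,o,(u,v) in(('scene',S,(212,234)),('side',D,(292,233))):
    A=cv2.cvtColor(load(n+'0')['img'],7);B=cv2.cvtColor(o['img'],7)
    # dark-ring glass centroid
    for I in(A,B):
        P=cv2.resize(I[v-22:v+22,u-26:u+26],None,fx=8,fy=8,interpolation=2)
        _,m=cv2.threshold(P,0,255,cv2.THRESH_BINARY_INV+cv2.THRESH_OTSU)
        cs,_=cv2.findContours(m,0,1); k=[x for x in cs if len(x)>20]; k=min(k,key=lambda x:np.linalg.norm(x.reshape(-1,2).mean(0)-[208,176])); e=cv2.fitEllipse(k); c=(u-26+e[0][0]/8-.44,v-22+e[0][1]/8-.44); print(n,np.round(c,2),np.round(np.array(e[1])/8,1),atz(o,*c,.068).round(4))
E
```

```text
(array([ 0.4365, -0.1826,  0.0189]), array([-0.4, -0.4,  0.3]), array([ 1.7 ,  0.16, -1.22,  2.4 , -0.41,  0.25, -0.68]), array([ 0.966,  0.   ,  0.258, -0.001]))
scene [211.51 234.21] [26.1 29. ] [ 0.5432 -0.182   0.068 ]
scene [212.01 234.81] [26.2 29. ] [ 0.5452 -0.1816  0.068 ]
side [292.41 232.42] [20.6 27.2] [ 0.5422 -0.183   0.068 ]
side [292.93 232.01] [20.5 27. ] [ 0.5441 -0.1828  0.068 ]
```

```bash
python3 - <<'E'
from lidfit import *
C=np.array([.5425,-.1825])
for n in('scene0','s9b','side0','s9'):
    c=load(n); g=cv2.GaussianBlur(cv2.cvtColor(c['img'],7),(0,0),.6).astype(np.float32)
    cam=np.arctan2(c['origin'][1]-C[1],c['origin'][0]-C[0])
    P=[]
    for a in np.arange(cam-1.2,cam+1.21,.06):
        rr=np.arange(.074,.104,.0005); uv=np.array([proj(c,[C[0]+q*np.cos(a),C[1]+q*np.sin(a),0]) for q in rr]).astype(np.float32)
        pr=cv2.remap(g,uv[:,0].copy().reshape(1,-1),uv[:,1].copy().reshape(1,-1),1)[0]
        d=np.gradient(pr); i=d.argmax()
        if pr[-1]>100 and pr[max(i-8,0)]<70: P.append((a,rr[i]))
    P=np.array(P)
    f=least_squares(lambda v:P[:,1]-v[2]-v[0]*np.cos(P[:,0])-v[1]*np.sin(P[:,0]),[0,0,.088],loss='soft_l1',f_scale=.001)
    f2=least_squares(lambda v:P[:,1]-.088-v[0]*np.cos(P[:,0])-v[1]*np.sin(P[:,0]),[0,0],loss='soft_l1',f_scale=.001)
    print(n,len(P),(C+f.x[:2]).round(4),f.x[2].round(4),'R fixed',(C+f2.x).round(4),np.abs(f2.fun).mean().round(5))
E
```

```text
scene0 40 [ 0.5421 -0.1843] 0.0865 R fixed [ 0.5403 -0.184 ] 0.00063
s9b 38 [ 0.5419 -0.1839] 0.0865 R fixed [ 0.5401 -0.1836] 0.00053
side0 16 [ 0.5352 -0.1955] 0.0725 R fixed [ 0.5439 -0.182 ] 0.0008
s9 22 [ 0.5449 -0.1825] 0.0882 R fixed [ 0.5449 -0.1827] 0.00079
```

```bash
python3 - <<'E'
from ik import *
D=load('side0'); print('bottle',atz(D,334,283,0),atz(load('scene0'),168,281,0))
q=readout.read_state()['joint_positions']; p,o=now()
seq=[(p-o.apply([0,0,.07]),o),wt2(.42,-.1825,.22,0,0,np.pi*.75),wt2(.66,-.1825,.2,0,0,np.pi/2),wt2(.66,-.1825,.054,0,0,np.pi/2)]
for p1,o1 in seq:
    q2,e=track(q,p,o,p1,o1,20); print(row(p1,o1,(p,o)),round(e,4),q2.round(2)); q,p,o=q2,p1,o1
E
```

```text
bottle [ 0.55630383 -0.32823839  0.        ] [ 0.57743158 -0.32191942  0.        ]
[0.0, 0.0, 0.0, 0.0, -0.0, -0.07] 0.0 [ 1.83 -0.31 -1.15  2.41 -1.05  0.69 -0.14]
[0.2027, -0.4946, -0.7668, 0.0966, -0.0006, -0.1095] 0.0013 [ 2.18 -0.5  -1.47  1.84 -0.51  1.38  0.04]
[0.0, 0.0, -0.7854, 0.1697, 0.1697, 0.02] 0.1158 [ 2.05 -0.5  -1.47  1.82 -0.66  1.09  0.74]
[0.0, 0.0, 0.0, 0.0, 0.0, 0.146] 0.1514 [ 1.96 -0.5  -1.47  2.06 -0.76  0.86  0.84]
```

```bash
cat > srch.py <<'E'
from ik import *
import time
q0=readout.read_state()['joint_positions']; p0,o0=now()
p1=p0-o0.apply([0,0,.06]); qa,_=track(q0,p0,o0,p1,o0,4)
goal=[wt2(.66,-.1825,.15,0,0,y) for y in(np.pi/2,-np.pi/2,np.pi/2+2*np.pi)]
rng=np.random.default_rng(int(time.time()));T=time.time();best=[]
def fast(q,pa,oa,yw,pb,th,psi,yb,n=8):
    # interpolate yaw explicitly, tilt too
    ob0=ori(psi,th)
    dr=None
    for t in np.linspace(0,1,n+1)[1:]:
        q,e=ik(pa+(pb-pa)*t,oa(t),q,1e-3)
    return q,e
while time.time()-T<400 and len(best)<6:
    yw=rng.uniform(-1.5,6.5); w=(rng.uniform(.42,.72),rng.uniform(-.15,.45),rng.uniform(.12,.35))
    # untilt first at front pose raised, yaw pi
    pb,ob=wt2(.40,-.1825,.16,0,0,np.pi)
    q,e1=track(qa,p1,o0,pb,ob,5)
    pc,_=wt2(*w,0,0,0)
    for t in np.linspace(0,1,9)[1:]:
        q,e=ik(pb+(pc-pb)*t,ori(0,0)*R.from_euler('z',np.pi+(yw-np.pi)*t),q,1e-3)
    for gy in(np.pi/2,-np.pi/2):
        qq=q; g=wt2(.66,-.1825,.15,0,0,0)[0]
        for t in np.linspace(0,1,9)[1:]:
            qq,e=ik(pc+(g-pc)*t,ori(0,0)*R.from_euler('z',yw+(gy-yw)*t),qq,1e-3)
        if e<.002: best.append((np.round(w,2),round(yw,2),round(gy,2),q.round(2),qq.round(2))); print(*best[-1],flush=True)
E
timeout 450 python3 srch.py
```

```text
[0.59 0.36 0.26] 6.33 1.57 [ 1.01  0.88 -1.31  2.13 -1.27  0.06 -2.6 ] [-0.33  0.59  0.77  1.43 -0.42  1.29  0.47]
[0.65 0.16 0.29] -1.47 1.57 [ 0.26  0.59 -0.92  1.16  0.46  1.59  2.49] [ 0.43  0.55 -0.32  1.33  0.17  1.29  0.1 ]
[0.43 0.01 0.3 ] 0.92 1.57 [ 1.33 -0.27 -1.19  1.78 -0.25  1.47  0.82] [ 0.74  0.69 -0.83  1.3   0.5   1.37 -0.07]
[0.47 0.22 0.26] -0.6 1.57 [ 0.66  0.44 -1.45  1.63  0.44  1.46  1.34] [ 0.71  0.66 -0.76  1.3   0.45  1.35 -0.04]
[0.44 0.05 0.34] -1.3 1.57 [ 1.22  0.11 -1.47  1.59  0.12  1.6   2.6 ] [ 0.63  0.62 -0.64  1.31  0.37  1.33 -0.  ]
[0.53 0.32 0.22] 5.69 1.57 [ 1.    0.43 -1.32  2.28 -1.27  0.06 -2.6 ] [-0.31  0.58  0.73  1.42 -0.39  1.29  0.45]
```

```bash
python3 - <<'E'
from h import *
p,o=now(); p1=p-o.apply([0,0,.06]); print(row(p1,o))
a=wt2(.40,-.1825,.16); print(row(*a))
Z=lambda y:ori(0,0)*R.from_euler('z',y)
b=wt2(.47,.22,.26)[0]
m=(a[0]+(b-a[0])*.5, Z(np.pi-1.87)); print('from a',row(*m,a)); print(row(b,Z(-.6),m))
E
```

```text
[0.0, 0.0, 0.0, 0.0, 0.0, -0.06]Traceback (most recent call last):
  File "<stdin>", line 3, in <module>
TypeError: wt2() missing 1 required positional argument: 'th'
```

```bash
python3 - <<'E'
from h import *
a=wt2(.40,-.1825,.16,0); print(row(*a))
Z=lambda y:ori(0,0)*R.from_euler('z',y)
b=wt2(.47,.22,.26,0)[0]
m=(a[0]+(b-a[0])*.5, Z(np.pi-1.87)); print('from a',row(*m,a)); print(row(b,Z(-.6),m))
E
```

```text
[-0.0019, -0.5212, 0.0004, 0.0494, -0.0005, -0.1375]
from a [0.0, 0.0, -1.87, 0.035, -0.2012, -0.05]
[0.0, 0.0, -1.8716, 0.182, 0.0928, -0.05]
```

Call:
{"name": "step_arm", "arguments": {
  "deltas": [
    [[0,0,0,0,0,-0.02,0],[0,0,0,0,0,-0.04,0],[0,0,0,0,0,-0.06,0],[0,0,0,0,0,-0.07,0],[0,0,0,0,0,-0.07,0]]
  ]
}}

```text
time: 25.92
ee_pos: [0.3905, -0.1839, 0.0992]
eef_rot: [0.966, 0.0, 0.257, 0.001]
ft_force: [-0.1, 0.3, -0.3]
width: 0.0007
grip_force: 0.0
```

Call:
{"name": "step_arm", "arguments": {
  "deltas": [
    [[0,-0.17,0,0.016,0,-0.022,0],[0,-0.35,0,0.033,0,-0.045,0],[0,-0.52,0,0.049,0,-0.0675,0],[0,-0.52,0,0.049,0,-0.0675,0]]
  ]
}}

```text
time: 26.42
ee_pos: [0.3939, -0.1819, 0.1893]
eef_rot: [1.0, -0.0, 0.006, 0.002]
ft_force: [-0.5, 0.0, -0.0]
width: 0.0004
grip_force: 0.0
```

Call:
{"name": "step_arm", "arguments": {
  "deltas": [
    [[0,0,-0.187,0.004,-0.02,-0.005,0],[0,0,-0.374,0.007,-0.04,-0.01,0],[0,0,-0.561,0.01,-0.06,-0.015,0],[0,0,-0.748,0.014,-0.08,-0.02,0],[0,0,-0.935,0.018,-0.1,-0.025,0],[0,0,-1.12,0.021,-0.12,-0.03,0],[0,0,-1.31,0.025,-0.14,-0.035,0],[0,0,-1.5,0.028,-0.16,-0.04,0],[0,0,-1.68,0.032,-0.18,-0.045,0],[0,0,-1.87,0.035,-0.2,-0.05,0],[0,0,-1.87,0.035,-0.2,-0.05,0]]
  ]
}}

```text
time: 27.8
ee_pos: [0.4263, 0.0226, 0.2353]
eef_rot: [0.592, 0.806, 0.003, 0.003]
ft_force: [-1.1, -0.1, -0.2]
width: 0.0004
grip_force: 0.0
```

```bash
python3 - <<'E'
from ik import *
print(wpose())
q=readout.read_state()['joint_positions']; p,o=now()
Z=lambda y:ori(0,0)*R.from_euler('z',y)
b=(wt2(.47,.22,.26,0)[0],Z(-.6)); g=wt2(.66,-.1825,.15,0,0,np.pi/2)
qb,e=track(q,p,o,*b,10); print(row(*b,(p,o)),e,qb.round(2)); print(row(*g,b),track(qb,*b,*g,12))
print('direct',row(*g,(p,o)),track(q,p,o,*g,12))
E
```

```text
(array([0.4265, 0.0226, 0.2133]), array([-1.1, -0.1, -0.2]), array([ 1.36, -0.24, -1.32,  1.92, -0.25,  1.29,  0.42]), array([0.592, 0.806, 0.003, 0.003]))
[0.0046, 0.0084, -1.867, 0.1753, 0.1012, -0.0461] 6.009959659778282e-07 [ 0.65  0.44 -1.43  1.62  0.44  1.47  1.35]
[0.0, 0.0, 2.1708, 0.0705, -0.4395, 0.11] (array([ 0.69831868,  0.65884179, -0.75042689,  1.29987203,  0.44223288,
        1.34916403, -0.04068242]), np.float64(4.240019468481813e-07))
direct [0.0083, -0.0002, 0.3038, -0.2655, 0.1612, 0.0649] (array([ 0.77178595,  0.71153261, -0.88539185,  1.29254775,  0.54082681,
        1.38023027, -0.08862547]), np.float64(5.096099753077371e-07))
```

Call:
{"name": "step_arm", "arguments": {
  "deltas": [
    [[0.008,0,0.05,-0.044,0.027,0.005,0],[0.008,0,0.1,-0.088,0.054,0.01,0],[0.008,0,0.15,-0.133,0.08,0.015,0],[0.008,0,0.2,-0.177,0.107,0.02,0],[0.008,0,0.25,-0.22,0.134,0.025,0],[0.008,0,0.304,-0.2655,0.161,0.025,0],[0.008,0,0.304,-0.2655,0.161,0.025,0],[0.008,0,0.304,-0.2655,0.161,0.025,0]]
  ]
}}

```text
time: 28.8
ee_pos: [0.6585, -0.1863, 0.2112]
eef_rot: [0.71, 0.704, -0.001, -0.0]
ft_force: [-0.2, 0.7, 0.4]
width: 0.0003
grip_force: 0.0
```

```bash
python3 - <<'E'
from ik import *
print(wpose())
b=snap('wrist','w10.png'); print(b['origin'],proj(b,[.5425,-.1825,.066]),proj(b,[.4545,-.1825,0]))
for x in((.66,-.1825,.054),(.648,-.1825,.054),(.6395,-.1825,.054)): print(row(*wt2(*x,0,0,np.pi/2)))
E
```

```text
(array([ 0.6585, -0.1863,  0.1892]), array([-0.2,  0.7,  0.4]), array([ 0.84,  0.69, -1.02,  1.29,  0.58,  1.47, -0.13]), array([ 0.71 ,  0.704, -0.001, -0.   ]))
[ 0.65988695 -0.10517278  0.35033032] [145.22842765 186.45298901] [ 95.00031046 172.99023913]
[-0.0009, 0.0006, -0.006, 0.0028, 0.002, 0.136]
[-0.0009, 0.0006, -0.006, 0.0028, -0.01, 0.136]
[-0.0009, 0.0006, -0.006, 0.0027, -0.0185, 0.136]
```

```bash
cat > pan.py <<'E'
from lidfit import *
def glass(c,C=(.544,-.182)):
    g=cv2.cvtColor(c['img'],7); u,v=proj(c,[*C,.068]).round().astype(int)
    w=int(np.linalg.norm(proj(c,[C[0]+.026,C[1],.068])-proj(c,[*C,.068])))+4
    P=cv2.resize(g[v-w:v+w,u-w:u+w],None,fx=8,fy=8,interpolation=2)
    _,m=cv2.threshold(P,0,255,cv2.THRESH_BINARY_INV+cv2.THRESH_OTSU)
    cs,_=cv2.findContours(m,0,1); k=max(cs,key=cv2.contourArea); e=cv2.fitEllipse(k)
    return atz(c,u-w+e[0][0]/8-.44,v-w+e[0][1]/8-.44,.068)
def circ(c,z,Rn,sgn,C=(.5435,-.1825),span=1.0,free=False):
    g=cv2.GaussianBlur(cv2.cvtColor(c['img'],7),(0,0),.6).astype(np.float32); C=np.array(C)
    cam=np.arctan2(c['origin'][1]-C[1],c['origin'][0]-C[0]); P=[]
    for a in np.arange(cam-span,cam+span,.05):
        rr=np.arange(Rn-.008,Rn+.010,.0004); uv=np.array([proj(c,[C[0]+q*np.cos(a),C[1]+q*np.sin(a),z]) for q in rr]).astype(np.float32)
        if uv.min()<2 or (uv[:,0]>509).any() or (uv[:,1]>381).any(): continue
        pr=cv2.remap(g,uv[:,0].copy().reshape(1,-1),uv[:,1].copy().reshape(1,-1),1)[0]
        d=sgn*np.gradient(pr); i=d.argmax()
        if 2<i<len(rr)-3 and d[i]>4: P.append((a,rr[i]))
    P=np.array(P)
    f2=least_squares(lambda v:P[:,1]-Rn-v[0]*np.cos(P[:,0])-v[1]*np.sin(P[:,0]),[0,0],loss='soft_l1',f_scale=.0007)
    return len(P),(C+f2.x).round(4),np.median(np.abs(f2.fun)).round(5)
E
python3 - <<'E'
from pan import *
for n in('s9b','s9','w10'):
    c=load(n); print(n,'glass',glass(c).round(4),'lid',circ(c,.066,.082,-1),'foot',circ(c,0,.088,1))
c=load('w10');I=c['img'][90:330,40:360,::-1].copy(); cv2.imwrite('pics/c10.png',cv2.resize(I,None,fx=2.4,fy=2.4,interpolation=2))
E
```

```text
s9b glass [ 0.5444 -0.1819  0.068 ] lid (40, array([ 0.5455, -0.1814]), np.float64(0.0005)) foot (40, array([ 0.5402, -0.184 ]), np.float64(0.00051))
s9 glass [ 0.5438 -0.1825  0.068 ] lid (23, array([ 0.5456, -0.1817]), np.float64(0.00031)) foot (25, array([ 0.5448, -0.1827]), np.float64(0.00037))
w10 glass [ 0.5464 -0.1796  0.068 ] lid (40, array([ 0.5463, -0.1802]), np.float64(0.00035)) foot (40, array([ 0.5439, -0.1839]), np.float64(0.00025))
```

View pics/c10.png

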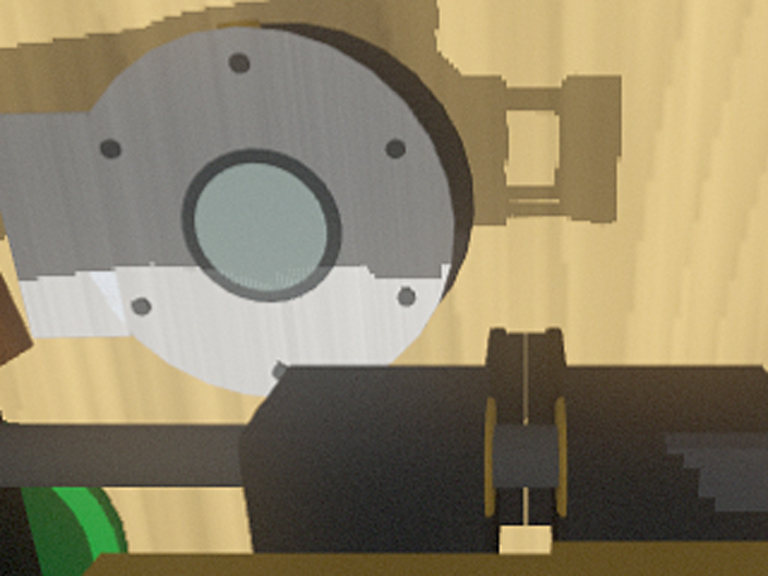

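```bash
python3 - <<'E'
from ik import *
u=np.array([np.cos(.876),np.sin(.876)]); C=np.array([.5453,-.1812]); yaw=np.pi/2-.876
q=readout.read_state()['joint_positions'];p,o=now()
for d,z in((.110,.19),(.110,.056),(.103,.056),(.094,.056)):
    g=wt2(*(C+u*d),z,0,0,yaw); print(row(*g),track(q,p,o,*g,10))
E
```

```text
[-0.0011, 0.0002, -0.882, 0.0883, -0.0429, 0.0] (array([ 0.90748599,  0.69873388, -1.21465442,  1.43200263,  0.6522748 ,
        1.45434229,  0.576448  ]), np.float64(2.2574450169177899e-07))
[-0.0011, 0.0002, -0.882, 0.0884, -0.0428, 0.134] (array([ 0.86777585,  0.82371618, -1.11520818,  1.55231776,  0.76568251,
        1.25539344,  0.50789791]), np.float64(1.979340443214517e-07))
[-0.0011, 0.0002, -0.882, 0.083, -0.0473, 0.134] (array([ 0.88412685,  0.81837052, -1.11842933,  1.56288434,  0.76356815,
        1.25173353,  0.51576345]), np.float64(2.0016899278108624e-07))
[-0.0011, 0.0002, -0.882, 0.076, -0.053, 0.134] (array([ 0.90518113,  0.81162036, -1.12255255,  1.5761325 ,  0.76086098,
        1.24712868,  0.52616493]), np.float64(2.0503745871148351e-07))
```

Call:
{"name": "step_arm", "arguments": {
  "deltas": [
    [[0,0,-0.18,0.018,-0.008,0,0],[0,0,-0.36,0.036,-0.017,0,0],[0,0,-0.54,0.053,-0.026,0,0],[0,0,-0.72,0.071,-0.035,0,0],[0,0,-0.88,0.088,-0.043,0,0],[0,0,-0.88,0.088,-0.043,0,0],[0,0,-0.88,0.088,-0.043,0.045,0],[0,0,-0.88,0.088,-0.043,0.09,0],[0,0,-0.88,0.088,-0.043,0.134,0],[0,0,-0.88,0.088,-0.043,0.134,0],[0,0,-0.88,0.083,-0.0473,0.134,0],[0,0,-0.88,0.083,-0.0473,0.134,0]]
  ]
}}

```text
time: 30.35
ee_pos: [0.6125, -0.1036, 0.0814]
eef_rot: [0.341, 0.94, -0.001, 0.002]
ft_force: [0.2, 0.4, -0.1]
width: 0.0004
grip_force: 0.0
```

```bash
cat > chk.py <<'E'
from pan import *
import sys
t,f=wpose()[:2]; u=np.array([np.cos(.876),np.sin(.876)]); print(t,f,'dist',((t[:2]-[.5453,-.1812])@u).round(4))
for n in('scene','side'):
    c=snap(n,n+sys.argv[1]+'.png'); print(n,'glass',glass(c).round(4),'lid',circ(c,.066,.082,-1))
E
python3 chk.py 11
```

```text
[ 0.6126 -0.1037  0.0594] [ 0.2  0.4 -0.1] dist 0.1026
scene glass [ 0.5422 -0.172   0.068 ] lid (37, array([ 0.5456, -0.1814]), np.float64(0.00057))
side glass [ 0.5459 -0.1778  0.068 ] lid (23, array([ 0.5454, -0.1816]), np.float64(0.00026))
```

Call:
{"name": "step_arm", "arguments": {
  "deltas": [
    [[0,0,0,0,-0.002,0,0],[0,0,0,0,-0.004,0,0],[0,0,0,0,-0.006,0,0],[0,0,0,0,-0.0075,0,0],[0,0,0,0,-0.0075,0,0]]
  ]
}}

```text
time: 31.08
ee_pos: [0.6069, -0.1086, 0.0793]
eef_rot: [0.341, 0.94, -0.001, 0.001]
ft_force: [0.2, -0.0, -0.1]
width: 0.0005
grip_force: 0.0
```

```bash
python3 chk.py 12
```

```text
[ 0.6069 -0.1087  0.0573] [ 0.2 -0.  -0.1] dist 0.0951
scene glass [ 0.5396 -0.1727  0.068 ] lid (37, array([ 0.5457, -0.1813]), np.float64(0.00044))
side glass [ 0.5459 -0.1778  0.068 ] lid (23, array([ 0.5455, -0.1817]), np.float64(0.0003))
```

Call:
{"name": "step_arm", "arguments": {
  "deltas": [
    [[0,0,0,0,-0.0015,0,0],[0,0,0,0,-0.003,0,0],[0,0,0,0,-0.0035,0,0],[0,0,0,0,-0.0035,0,0]]
  ]
}}

```text
time: 31.68
ee_pos: [0.6047, -0.1112, 0.0794]
eef_rot: [0.341, 0.94, -0.001, 0.001]
ft_force: [-0.5, 0.3, 0.4]
width: 0.0002
grip_force: 0.0
```

```bash
python3 chk.py 13
```

```text
[ 0.6047 -0.1112  0.0574] [-0.5  0.3  0.4] dist 0.0918
scene glass [ 0.5365 -0.1723  0.068 ] lid (37, array([ 0.5456, -0.1813]), np.float64(0.00051))
side glass [ 0.5459 -0.1778  0.068 ] lid (23, array([ 0.5455, -0.1817]), np.float64(0.0003))
```

Call:
{"name": "step_arm", "arguments": {
  "deltas": [
    [[0,0,0,0,-0.0015,0,0],[0,0,0,0,-0.003,0,0],[0,0,0,0,-0.0035,0,0],[0,0,0,0,-0.0035,0,0]]
  ]
}}

```text
time: 32.28
ee_pos: [0.6025, -0.1138, 0.0794]
eef_rot: [0.341, 0.94, -0.001, 0.001]
ft_force: [0.4, 1.2, -0.1]
width: 0.0003
grip_force: 0.7
```

```bash
python3 chk.py 14
```

```text
[ 0.6025 -0.1139  0.0574] [ 0.4  1.2 -0.1] dist 0.0883
scene glass [ 0.5352 -0.1733  0.068 ] lid (36, array([ 0.5432, -0.1842]), np.float64(0.00044))
side glass [ 0.5443 -0.1792  0.068 ] lid (23, array([ 0.543, -0.184]), np.float64(0.00057))
```

Call:
{"name": "step_arm", "arguments": {
  "deltas": [
    [[0,0,0,0,0.01,0,0],[0,0,0,0,0.02,0,0],[0,0,0,0,0.02,-0.05,0],[0,0,0,0,0.02,-0.11,0],[0,0,0,0,0.02,-0.16,0],[0,0,0,0,0.05,-0.2,0],[0,0,0,0,0.05,-0.2,0],[0,0,0,0,0.05,-0.2,0]]
  ]
}}

```text
time: 33.38
ee_pos: [0.6343, -0.0746, 0.2785]
eef_rot: [0.34, 0.94, -0.001, 0.0]
ft_force: [0.3, -1.2, -0.9]
width: 0.0003
grip_force: 0.0
```

```bash
python3 - <<'E'
from pan import *
print(wpose()[:2],readout.read_state()['time'])
for n in('scene','side','wrist'):
    c=snap(n,n+'15.png')
    try: print(n,'glass',glass(c).round(4),'lid',circ(c,.066,.082,-1),'foot',circ(c,0,.088,1),circ(c,0,.087,1))
    except Exception as e: print(n,e)
# switch lip corners tracking vs start, guard closed check: predicted lip corners
for n,o in(('scene',(300,148)),('side',(172,130))):
    c=load(n+'15'); print(n,[proj(c,box(-.118,s*.02,.096)).round(1).tolist() for s in(-1,1)])
E
python3 - <<'E'
import cv2,numpy as np
S=cv2.imread('pics/scene15.png');D=cv2.imread('pics/side15.png')
def cr(I,u,v): return cv2.resize(I[v:v+75,u:u+100],None,fx=4,fy=4,interpolation=cv2.INTER_CUBIC)
cv2.imwrite('pics/fin.png',np.vstack([np.hstack([cr(S,165,190),cr(S,300,148)]),np.hstack([cr(D,240,203),cr(D,172,130)])]))
E
```

```text
(array([ 0.6343, -0.0747,  0.2565]), array([ 0.3, -1.2, -0.9])) 33.375
scene glass [ 0.543  -0.1831  0.068 ] lid (40, array([ 0.5432, -0.1843]), np.float64(0.00035)) foot (40, array([ 0.5402, -0.1841]), np.float64(0.00049)) (40, array([ 0.5413, -0.1841]), np.float64(0.00052))
side glass [ 0.5417 -0.1848  0.068 ] lid (22, array([ 0.5436, -0.1841]), np.float64(0.00062)) foot (25, array([ 0.5443, -0.1825]), np.float64(0.00051)) (25, array([ 0.5442, -0.1834]), np.float64(0.00036))
wrist glass [ 0.5437 -0.1816  0.068 ] lid (40, array([ 0.5438, -0.1828]), np.float64(0.00034)) foot (40, array([ 0.5437, -0.1837]), np.float64(0.00045)) (40, array([ 0.544 , -0.1825]), np.float64(0.00038))
scene [[330.0, 158.2], [344.3, 155.0]]
side [[202.1, 161.9], [197.7, 154.9]]
```

View pics/fin.png

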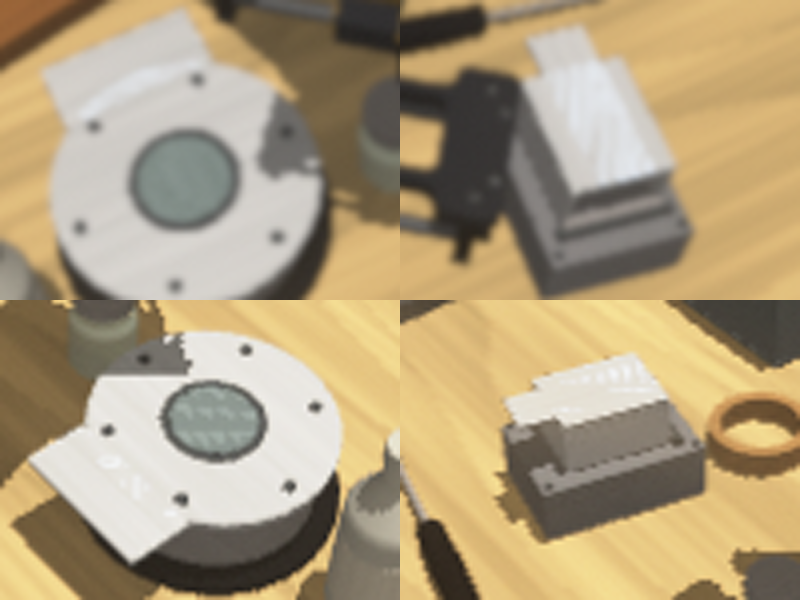

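```bash
python3 -c "
from bench import r
print(r.close_job())"
```

```text
the job is handed in; nothing more can be done
None
```

The job is handed in at about 33 s of the 72 s limit. The pump is off with the guard shut over the toggle. I raised the lid by its lip at least 15 mm and lowered it flat, and by camera estimate it sits within about 2 mm of the pan's centre. I didn't touch any bystander knowingly, and the hand-in call gave no verdict.

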